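# Press the caliper and the dial gauge into their fitted case

## Robot

A 6-joint arm with a two-finger parallel gripper is mounted at the origin on the work surface. World frame = base frame: x ahead of the robot, y to its left, z up, the work surface at z = 0. Lengths are in mm, angles in rad, forces in N, time in s.
With the tool pointing down it reaches from about 350 to 775 mm from the base axis. Payload 7.3 kg.
Tool frame: the origin (TCP) lies at the very end of the fingers, on their centre line; the grasp point (between the pads) lies 19 mm behind it; y points along the fingers, z is the direction in which the jaws open and shut, and the axes are right-handed (so a half turn about y gives the same grasp; the last joint's range is limited). The gripper opens to 92 mm and grips with 3 to 60 N. Pads are 19 mm wide; open, the fingers measure 130 mm over their backs; the gripper's body (75 mm by 190 mm) begins 47 mm behind the grasp point.
Start: joints at [1.182, 0.342, 1.524, -0, 1.275, -0.146], TCP at [126.205, 509.625, 226.741] pointing down, gripper open.
Joint ranges: [-2.53, 2.53], [-0.77, 2.02], [0.04, 2.7], [-1, 4.14], [0.28, 2.66], [-3.11, 3.11]. Speed limits (rad/s): [2.57, 2.57, 3.14, 3.14, 3.14, 3.14].

## Interface

Orientations are given as [roll, pitch, yaw] about the fixed x, y, z axes, in that order (R = Rz(yaw) Ry(pitch) Rx(roll)).
In Python, from plant import status, grab_frame, sign_off gives the robot as it stands.
- The arm moves only by the tool arm_command, never from a script. Its arguments are lists of equal length, an entry for each row: "offset": the shift along the world's x, y, z in mm, a list of three; "yaw": the turn about the world's z in degrees; "claw": the finger opening in mm, from 0 to 91.8. A call has 1 to 5 rows; each row is the pose to reach, as a shift and turn from the pose commanded when the call began; what a row does not reach only later rows make up. A row lasts 1/10 s, in which the tool goes at most 50 mm and 8.59 degrees, less where a joint would pass 70% of its speed; a pose out of reach is approached as far as the arm can. A call with a gripper value outside its range is refused whole. The fingers move at their own pace and stop on an object; "grip_force" is the grip in N (left out, the last holds). Time passes only in rows, so rows that repeat a pose let the fingers close. It gives the time, the measured TCP pose, the force and the opening at its end, in the units of the state.
- status.sense(): the state, without advancing time (a new reading comes with each control period).
- grab_frame(name): name is "scene" or "side" or "wrist"; returns a dict with "frame" (400x640x3 uint8, red, green, blue), "range_z" (400x640 float32, mm along the optical axis (not along the pixel's ray), 0 where there is no reading), "fovy" (degrees; the focal length in pixels is half the picture's height over the tangent of half this angle, whatever the lens; pixels are square), "cx", "cy" (the principal point, pixels), "R" (3x3) and "t" (3): a world point X has camera coordinates R X + t; the wrist camera has in their place "T_tool_cam" (4x4, takes a point from camera to tool coordinates, whose origin is the TCP and whose axes are the tool frame's). Camera axes: x right, y down, z forward; pixel columns grow to the right and rows downward; lengths in mm; the calibration is good to about 2 mm. A picture is of the moment at which its call begins: read the wrist's pose just before it.
- sign_off(): hands the job in, once; it reports no verdict.
The state is a dict: "time_s": time; "joints": joint angles; "dq": joint speeds; "joint_efforts": joint torques, N m; "tcp_pos": TCP position; "eef_rot": TCP orientation; "force": force on the tool from outside, world axes, zero at the start; "wrist_torque": the same for the moment, N m; "width": finger opening in mm.
Only numpy, scipy, OpenCV 4.12 (cv2) and the standard library are available. Lean on these libraries where they do the work, as an engineer would, in place of code of your own. Each camera call takes 0.05 s, during which the arm holds its last target.

## Task

Put the slide caliper and the dial gauge from the round tray away in the propped-up case: press each into the cutout of its own shape, right way up, until it sits fully home on the bottom of the cutout and the case grips it, then let go. Leave the spray can, the carton and the low round tin where they stand.

Things in the scene. Friction and masses are not known exactly. Their poses are not given: they have to be found in the camera images.
- case: Open black case, 262 x 182 x 35 mm, fixed, on its low edge and two rear legs, its face tilted 30 degrees; left or right, with the tray on the other side. Origin: on the table below the face centre. Its 6 mm rim is flush with the face. Round sprung noses in the cutout walls grip the tools: a tool laid in stays about 5 mm above the floor and needs a 5 to 12 N push square to the face to go home.
- insert: Black rigid insert in the case, 250 mm wide (y) x 170 mm (x). Origin: centre of its flat top face, 76 mm above the table. z: outward normal of the face, leaning 30 degrees back towards the robot side; x: up the slope, away from the robot side; y: level across. Two straight-walled cutouts 12 mm deep with grey floors, 2 mm larger than their tools on every side.
- caliper_pocket (a point): Point on the floor of the caliper cutout, below where caliper_mid belongs (insert x +20, y 0, z -12 mm); axes as the insert's. The seated caliper has its X along insert +y, its Y along insert -x (long jaw up the slope) and caliper_mid 14 mm above this point along insert z.
- gauge_pocket (a point): Point on the floor of the gauge cutout, below where gauge_mid belongs (insert x -45, y +60, z -12 mm); axes as the insert's. The seated gauge has its X along insert +y (stem points to insert -y), its Y along insert -x and gauge_mid 14 mm above this point along insert z.
- caliper_mid (a point): Centre of the caliper's middle block, half-way up, 14 mm over the flat underside; caliper axes, Z up. Plain metal, foot edges rounded 4 mm: beam X -85..85, Y -9..9, 12 mm thick; jaw bar X -85..-65, Y -45..20, 12 thick; block with dark window X -30..30, Y -15..15, 28 tall. Seated, the block stands 16 mm proud of the face, the rest is flush. Loose, 0.24 kg, flat on the tray.
- gauge_mid (a point): Centre of the dial gauge's square body, half-way up, 14 mm over the flat underside; gauge axes, Z up. Metal body 52 x 52 x 28 mm tall with a round white dial on top; steel stem 14 wide, 12 thick from the body to X -76. Foot edges rounded 4 mm. Seated, the body stands 16 mm proud of the face, the stem is flush. Loose, 0.2 kg, flat on the tray.
- tray: Round flat white plastic lid used as a tray, radius 165 mm, 6 mm thick, fixed; origin at the centre of its underside on the table. Caliper, gauge and low round tin lie on it.
- spray_can: Bystander: upright metal spray can, 60 mm across, 170 mm tall, between tray and case; origin at the centre of its foot.
- carton: Bystander: cardboard carton 80 x 55 x 50 mm tall, near the robot between tray and case; origin at the centre of its underside.
- tin: Bystander: low closed round metal tin lying on the tray, 84 mm across, 36 mm tall; origin at the centre of its underside.

How it is judged (in metres and radians):
At the end, for the whole second after the job is handed in: Caliper and gauge each sit in their own cutout with the underside within 2.5 mm of its floor, the centre within 17.5 mm of the cutout's floor point (14 mm when perfectly home), square to the face within 0.06 rad and along the cutout within 0.08 rad, and the robot has let go (z of caliper_mid in the frame of caliper_pocket below 0.0165 m and distance between caliper_mid and caliper_pocket below 0.0175 m and angle between the z axis of each of caliper_mid, gauge_mid and the z axis of insert, either way round below 0.06 rad and angle between the x axis of each of caliper_mid, gauge_mid and the y axis of insert, either way round below 0.08 rad and z of gauge_mid in the frame of gauge_pocket below 0.0165 m and distance between gauge_mid and gauge_pocket below 0.0175 m); the robot touches nothing.
It fails at once if the spray can was shifted by more than 30 mm or knocked over (distance of spray_can from where it was at the start of the episode above 0.03 m or angle between spray_can's own z axis and vertical above 0.5 rad).
It fails at once if the carton was shifted by more than 30 mm (distance of carton from where it was at the start of the episode above 0.03 m).
It fails at once if the low round tin was shifted by more than 30 mm (distance of tin from where it was at the start of the episode above 0.03 m).
It also fails if it takes over 70 s, if anything falls off the work surface, if the arm or the gripper's body presses on something with over 40 N, if the wrist force passes 120 N, or if a joint passes its speed limit or range.

## Working session

There is one attempt and no reset: what is moved stays moved. The work goes in short steps, Python scripts to look and compute and a tool call to move; the robot and the scene stay as the last step left them, time stands still between calls to the robot, and variables do not carry over. Pictures are saved under pics/ and viewed, and the job is handed in when it is done.

Besides the shell and the picture viewer there is one more tool, called after "Request:" by a JSON object that holds its "fn" and its "kwargs". arm_command: Moves the arm, as the interface text tells. Its arguments: {"type":"object","properties":{"offset":{"type":"array"},"yaw":{"type":"array"},"claw":{"type":"array"},"grip_force":{"type":"number"}},"required":["offset","yaw","claw"]}

```bash
ls; mkdir -p pics; cat > h.py <<'E'
import numpy as np, cv2
from plant import status, grab_frame, sign_off
from scipy.spatial.transform import Rotation as Ro
def K(f):
    fl=200/np.tan(np.radians(f['fovy'])/2); return fl,f['cx'],f['cy']
def cam(f,s=None):
    """returns R_wc, origin in world"""
    if 'R' in f: R=np.array(f['R']);t=np.array(f['t']); return R.T,-R.T@t
    T=np.array(f['T_tool_cam']); Rt=Ro.from_euler('xyz',s['eef_rot']).as_matrix()
    return Rt@T[:3,:3], Rt@T[:3,3]+np.array(s['tcp_pos'])
def cloud(f,s=None):
    fl,cx,cy=K(f); Rw,o=cam(f,s); z=f['range_z'].astype(float)
    v,u=np.mgrid[:z.shape[0],:z.shape[1]]
    P=np.stack([(u-cx)/fl*z,(v-cy)/fl*z,z],-1)@Rw.T+o
    P[z<=0]=np.nan; return P
def ray(f,u,v,h,s=None):
    fl,cx,cy=K(f); Rw,o=cam(f,s); d=Rw@np.array([(u-cx)/fl,(v-cy)/fl,1]); return o+d*(h-o[2])/d[2]
def save(f,n): cv2.imwrite('pics/'+n,f['frame'][...,::-1])
E
python3 - <<'E'
from h import *
s=status.sense(); print(s)
for n in('scene','side','wrist'):
    f=grab_frame(n); save(f,n+'0.png'); print(n,f['fovy'],cam(f,s)[1],cam(f,s)[0][:,2],(f['range_z']>0).mean())
    np.savez('f_'+n,**f)
E
```

```text
pics
{'time_s': 0.0, 'joints': array([ 1.18199869e+00,  3.42707685e-01,  1.52501033e+00,  2.33993084e-05,
        1.27539154e+00, -1.45990990e-01]), 'dq': array([ 0.00173646, -0.00031166,  0.00208757, -0.00087431, -0.00019352,
        0.00045127]), 'joint_efforts': array([ 1.63077697e-03, -4.31246138e+01, -2.44218957e+01,  7.19641708e-02,
        5.60781977e-02, -1.52619355e-04]), 'tcp_pos': array([126.0377354 , 509.23314012, 226.05509937]), 'eef_rot': array([-1.57229384e+00,  2.42805158e-04, -2.42813658e-01]), 'force': array([ 0.45644398,  0.18416894, -0.4780879 ]), 'wrist_torque': array([-0.00220679, -0.01886029, -0.00983335]), 'width': 91.86336463412792}
scene 53.99446402772747 [ 983.73547991 -521.48222655  562.00092456] [-0.54088345  0.6347812  -0.5518133 ] 0.996015625
side 47.190039929410936 [ 171.09116172 -776.39500785  543.73875936] [ 0.38078235  0.7921787  -0.47692527] 0.9960234375
wrist 61.221565580501725 [ 55.70571509 528.18655932 383.90933963] [ 0.26169371 -0.0656127  -0.96291816] 0.99584765625
```

View pics/scene0.png

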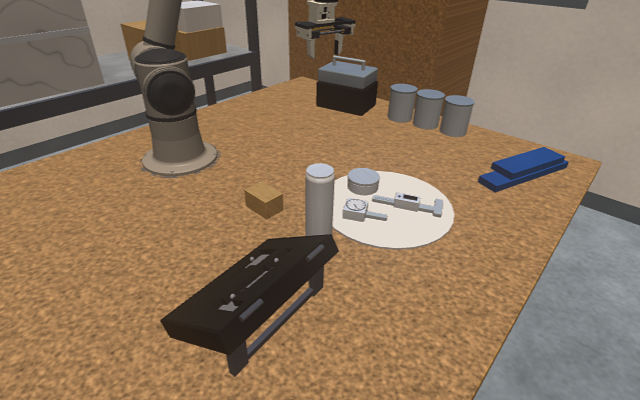

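View pics/side0.png

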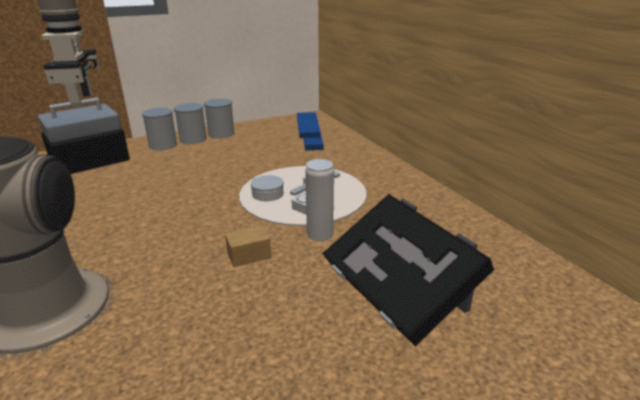

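View pics/wrist0.png

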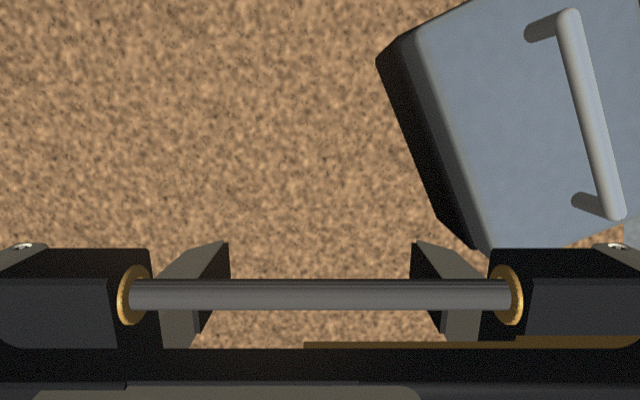

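```bash
python3 - <<'E'
from h import *
f=dict(np.load('f_scene.npz')); P=cloud(f)
for n,(u,v) in dict(block=(406,200),jaw=(438,206),beamend=(377,198),dial=(356,205),stem=(383,216),tin=(363,177),trayc=(392,208),can=(320,172),carton=(264,192)).items(): print(n,P[v,u].round(0))
g=dict(np.load('f_side.npz')); Q=cloud(g)
for n,(u,v) in dict(block=(326,175),gpock=(360,258),gst=(380,275),cpjaw=(440,262),cend=(381,233),cblk=(408,248),can=(320,166),carton=(247,237),cornL=(390,197),cornB=(325,257),cornR=(491,266),cornF=(415,338),tin=(267,184)).items(): print(n,Q[v,u].round(0))
E
```

```text
block [639. 214.  33.]
jaw [701. 264.  18.]
beamend [573. 190.  21.]
dial [565. 112.  35.]
stem [624. 140.  17.]
tin [509. 218.  43.]
trayc [615. 195.   7.]
can [550.  -4. 169.]
carton [383. -10.  51.]
block [546. -25. 155.]
gpock [ 547. -168.   41.]
gst [ 553. -228.   41.]
cpjaw [ 631. -290.   84.]
cend [ 601. -152.   73.]
cblk [ 613. -224.   78.]
can [540.  -9. 169.]
carton [374. -15.  49.]
cornL [ 649. -105.  118.]
cornB [514. -84.   1.]
cornR [ 680. -354.  102.]
cornF [ 533. -364.   18.]
tin [498. 210.  42.]
```

```bash
python3 - <<'E'
from h import *
f=dict(np.load('f_scene.npz')); P=cloud(f)
for n,(u,v) in dict(toolbox=(348,72),handle=(348,60),c1=(403,89),c2=(429,94),c3=(457,100)).items(): print(n,P[v,u].round(0))
# insert plane
g=dict(np.load('f_side.npz')); Q=cloud(g)
m=np.zeros((400,640),np.uint8); cv2.fillPoly(m,[np.array([[390,202],[335,257],[414,328],[482,265]])],1)
m=(m>0)&(g['frame'].max(2)<60); p=Q[m]; p=p[np.isfinite(p).all(1)]
for _ in range(5):
    c=p.mean(0); n=np.linalg.svd(p-c,full_matrices=False)[2][2]; n*=np.sign(n[2]); d=(p-c)@n; p=p[abs(d)<2.5*d.std()]
print('normal',n,'tilt',np.degrees(np.arccos(n[2])),d.std(),'yaw of x',np.degrees(np.arctan2(-n[1],-n[0])), c)
e=cv2.resize(g['frame'][180:350,310:510],None,fx=4,fy=3.5)
e=np.clip(e.astype(float)*1.6,0,255).astype('uint8')
cv2.imwrite('pics/side_crop.png',e[...,::-1])
E
```

```text
toolbox [136. 634. 150.]
handle [103. 675. 178.]
c1 [328. 704. 114.]
c2 [417. 726. 112.]
c3 [518. 726. 116.]
normal [-0.49829238 -0.03868267  0.86614569] tilt 29.98621375424187 1.0399006585884147 yaw of x 4.438995298037345 [ 586.66137538 -263.75975453   74.84248513]
```

Request:
{"fn": "arm_command", "kwargs": {"offset": [[40, -30, 34], [80, -60, 60], [120, -90, 60], [160, -120, 60], [200, -150, 60]], "yaw": [-8, -16, -24, -32, -40], "claw": [91.8, 91.8, 91.8, 91.8, 91.8]}}

```text
time_s: 0.65
tcp_pos: [315.3, 367.4, 287.0]
eef_rot: [-1.57, 0.0, -0.946]
force: [-0.1, 0.7, -0.1]
width: 91.5
```

View pics/side_crop.png

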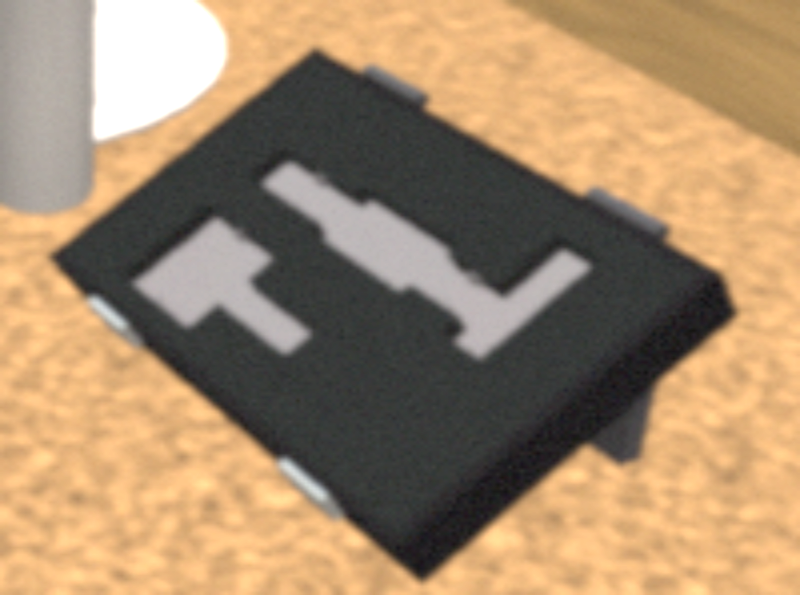

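Request:
{"fn": "arm_command", "kwargs": {"offset": [[40, -30, 0], [80, -60, 0], [120, -90, 0], [160, -120, 0], [200, -150, 0]], "yaw": [-1, -2, -4, -5, -6], "claw": [91.8, 91.8, 91.8, 91.8, 91.8]}}

```text
time_s: 1.15
tcp_pos: [515.4, 217.1, 286.4]
eef_rot: [-1.571, 0.0, -1.047]
force: [1.8, 0.1, -0.6]
width: 91.8
```

Request:
{"fn": "arm_command", "kwargs": {"offset": [[40, -20, 0], [60, -30, 0], [60, -30, 0], [60, -30, 0]], "yaw": [0, 0, 0, 0], "claw": [91.8, 91.8, 91.8, 91.8]}}

```text
time_s: 1.55
tcp_pos: [573.8, 188.6, 285.9]
eef_rot: [-1.572, 0.001, -1.046]
force: [0.1, 0.0, -0.4]
width: 91.7
```

```bash
python3 - <<'E'
from h import *
s=status.sense(); print(s['tcp_pos'],s['eef_rot'],s['time_s'])
f=grab_frame('wrist'); save(f,'w1.png'); np.savez('f_w1',**f); import pickle; pickle.dump(s,open('s_w1','wb'))
E
```

```text
[573.84585768 188.55181424 285.85117305] [-1.57218352e+00  9.05745252e-04 -1.04642736e+00] 1.55
```

View pics/w1.png

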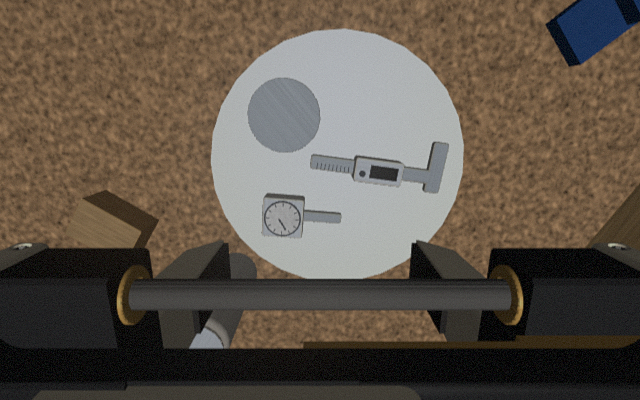

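```bash
cat > meas.py <<'E'
from h import *
import pickle
def poly_fit(f,s,box,h,zmin,zmax):
    """min-area rect of pixels (in box u0,v0,u1,v1) with depth height in range, cast on plane h"""
    P=cloud(f,s); u0,v0,u1,v1=box
    m=np.zeros(P.shape[:2],np.uint8); sub=P[v0:v1,u0:u1,2]; m[v0:v1,u0:u1]=((sub>zmin)&(sub<zmax))
    m=cv2.morphologyEx(m,cv2.MORPH_OPEN,np.ones((3,3)))
    n,l,st,_=cv2.connectedComponentsWithStats(m); k=1+st[1:,4].argmax(); m=(l==k).astype(np.uint8)
    c=max(cv2.findContours(m,0,cv2.CHAIN_APPROX_NONE)[0],key=len)[:,0]
    W=np.array([ray(f,a,b,h,s)[:2] for a,b in c],np.float32)
    return cv2.minAreaRect(W),np.nanmedian(P[...,2][m>0]),m
E
python3 - <<'E'
from meas import *
f=dict(np.load('f_w1.npz')); s=pickle.load(open('s_w1','rb'))
P=cloud(f,s)
for n,(u,v) in dict(tray=(340,80),tray2=(400,230),tin=(284,115),blk=(380,172),beam=(330,162),jaw=(437,150),gauge=(283,217),stem=(325,216)).items(): print(n,P[v-2:v+3,u-2:u+3].reshape(-1,3).mean(0).round(1))
for n,b,h,lo,hi in (('block',(340,140,420,200),34,26,45),('gauge',(250,185,312,245),34,26,45),('cal all',(305,135,455,200),18,11,45),('gauge all',(250,185,350,245),18,11,45),('tin',(240,70,325,160),42,35,55)):
    r,z,m=poly_fit(f,s,b,h,lo,hi); print(n,np.round(r[0],1),np.round(r[1],1),round(r[2],1),round(float(z),1),m.sum())
E
```

```text
tray [540.4 297.2   6.3]
tray2 [nan nan nan]
tin [nan nan nan]
blk [637.  228.2  34.5]
beam [579.5 206.3  18. ]
jaw [687.6 286.2  17.9]
gauge [561.8 118.3  35.3]
stem [610.  141.6  18.3]
block [634.9 226.9] [60.  30.3] 22.4 34.0 1191
gauge [561.4 116.8] [51.7 52.8] 25.4 34.6 1597
cal all [630.4 239.1] [168.6  64.6] 21.8 18.7 3046
gauge all [583.9 123.9] [103.4  58.7] 25.4 34.1 2123
tin [503.9 227.6] [81.9 82.1] 30.0 41.9 4247
```

```bash
python3 - <<'E'
from h import *
f=dict(np.load('f_w1.npz')); T=f['T_tool_cam']; print(T.round(3)); fl,cx,cy=K(f); print(fl,cx,cy)
Ti=np.linalg.inv(T)
for p in ([0,0,0],[0,-10,30],[0,-10,-30],[0,10,80],[0,10,-80],[45,10,75],[-45,10,75],[20,10,60]):
    c=Ti@np.array(p+[1]); print(p,(fl*c[0]/c[2]+cx).round(0),(fl*c[1]/c[2]+cy).round(0),c[2].round(0))
E
```

```text
[[  -0.       0.963    0.27   -73.727]
 [  -0.      -0.27     0.963 -157.837]
 [   1.       0.       0.       0.779]
 [   0.       0.       0.       1.   ]]
338.0363219646199 319.5147318084945 206.0733741313932
[0, 0, 0] 318.0 262.0 172.0
[0, -10, 30] 380.0 271.0 162.0
[0, -10, -30] 255.0 271.0 162.0
[0, 10, 80] 467.0 254.0 182.0
[0, 10, -80] 169.0 254.0 181.0
[45, 10, 75] 449.0 327.0 194.0
[-45, 10, 75] 468.0 171.0 169.0
[20, 10, 60] 426.0 287.0 187.0
```

Request:
{"fn": "arm_command", "kwargs": {"offset": [[25, 15, -38], [50, 30, -76], [61, 38, -120], [61, 38, -165], [61, 38, -190]], "yaw": [-4, -8, -8, -8, -8], "claw": [91.8, 91.8, 91.8, 91.8, 91.8]}}

```text
time_s: 2.1
tcp_pos: [632.1, 227.9, 92.6]
eef_rot: [-1.577, 0.001, -1.183]
force: [0.4, -0.2, -1.0]
width: 92.0
```

Request:
{"fn": "arm_command", "kwargs": {"offset": [[0, 0, 0], [0, 0, 0]], "yaw": [0, 0], "claw": [91.8, 91.8]}}

```text
time_s: 2.3
tcp_pos: [634.9, 227.7, 97.9]
eef_rot: [-1.57, -0.0, -1.184]
force: [-0.1, 0.5, 1.7]
width: 92.0
```

```bash
python3 - <<'E'
from meas import *
s=status.sense(); print(s['tcp_pos'],s['eef_rot'],s['time_s'])
f=grab_frame('wrist'); save(f,'w2.png'); np.savez('f_w2',**f); pickle.dump(s,open('s_w2','wb'))
r,z,m=poly_fit(f,s,(200,60,450,235),34,26,45); print(r,z)
E
```

```text
[634.86766543 227.67340637  97.90419706] [-1.56981533e+00 -4.49112366e-05 -1.18401645e+00] 2.3
((633.9752197265625, 230.9967041015625), (59.09285354614258, 23.80032730102539), 22.150653839111328) 34.00022339331156
```

View pics/w2.png

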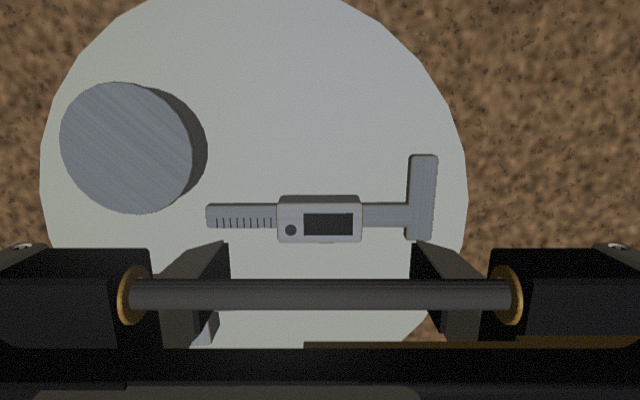

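```bash
python3 - <<'E'
from meas import *
f=dict(np.load('f_w2.npz')); s=pickle.load(open('s_w2','rb'))
r,z,m=poly_fit(f,s,(240,60,400,248),34,26,45); print(r,z)
W=ray(f,321,262,s['tcp_pos'][2],s); print(W)
E
```

```text
((635.2435302734375, 227.88250732421875), (59.0927619934082, 30.518693923950195), 22.157991409301758) 33.92680244441232
[636.16583473 228.31411942  97.90419706]
```

Request:
{"fn": "arm_command", "kwargs": {"offset": [[0, 0, -40], [0, 0, -65], [0, 0, -73], [0, 0, -73], [0, 0, -73]], "yaw": [0, 0, 0, 0, 0], "claw": [91.8, 91.8, 91.8, 70, 56], "grip_force": 12}}

```text
time_s: 2.85
tcp_pos: [636.6, 227.1, 26.2]
eef_rot: [-1.567, -0.001, -1.185]
force: [0.8, -0.3, 0.1]
width: 80.1
```

Request:
{"fn": "arm_command", "kwargs": {"offset": [[0, 0, 0], [0, 0, 0], [0, 0, 0]], "yaw": [0, 0, 0], "claw": [52, 52, 52]}}

```text
time_s: 3.15
tcp_pos: [635.5, 226.8, 24.8]
eef_rot: [-1.569, -0.0, -1.185]
force: [-1.1, -1.0, 5.2]
width: 59.6
```

```bash
python3 - <<'E'
from meas import *
s=status.sense(); print(s)
E
```

```text
{'time_s': 3.15, 'joints': array([ 2.29303885e-01,  8.05278076e-01,  1.29126836e+00, -6.75183032e-05,
        1.04354040e+00, -1.56290710e-01]), 'dq': array([ 0.00084038, -0.00147844, -0.00066629, -0.00060563,  0.00084124,
       -0.00082104]), 'joint_efforts': array([-8.93352251e-02, -5.90731144e+01, -2.06919390e+01,  1.15467638e-01,
       -3.99957709e-01,  4.89860144e-02]), 'tcp_pos': array([635.54774638, 226.77716727,  24.84392342]), 'eef_rot': array([-1.56931796e+00, -2.92075814e-04, -1.18516802e+00]), 'force': array([-1.06740798, -1.04014874,  5.23780696]), 'wrist_torque': array([-0.14389435,  0.30984933,  0.00535603]), 'width': 59.58577856925844}
```

Request:
{"fn": "arm_command", "kwargs": {"offset": [[0, 0, 5], [0, 0, 25], [0, 0, 65], [0, 0, 110], [0, 0, 110]], "yaw": [0, 0, 0, 0, 0], "claw": [52, 52, 52, 52, 52]}}

```text
time_s: 3.65
tcp_pos: [638.6, 227.6, 141.2]
eef_rot: [-1.558, -0.002, -1.185]
force: [1.3, 0.7, -1.9]
width: 59.7
```

```bash
python3 - <<'E'
from meas import *
s=status.sense(); print(s['tcp_pos'],s['eef_rot'],s['time_s'],s['force'],s['wrist_torque'],s['width'])
f=grab_frame('wrist'); save(f,'w3.png'); np.savez('f_w3',**f); pickle.dump(s,open('s_w3','wb'))
E
```

```text
[638.58262157 227.59264261 141.24615495] [-1.55814818 -0.00188938 -1.18526158] 3.65 [ 1.27834389  0.70806734 -1.87802546] [-0.04722687 -0.02011124 -0.03500429] 59.72700460404229
```

View pics/w3.png

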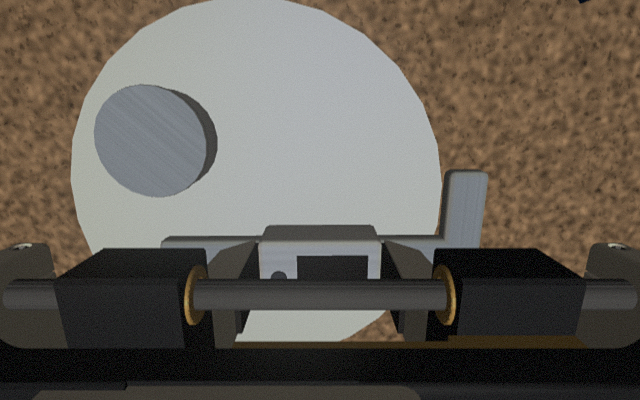

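Request:
{"fn": "arm_command", "kwargs": {"offset": [[0, -5, 45], [-5, -20, 90], [-10, -45, 135], [-10, -75, 150], [-10, -105, 150]], "yaw": [-8, -16, -24, -32, -40], "claw": [52, 52, 52, 52, 52]}}

```text
time_s: 4.2
tcp_pos: [625.6, 121.0, 285.9]
eef_rot: [-1.567, 0.001, -1.888]
force: [1.2, 0.7, -3.7]
width: 59.9
```

Request:
{"fn": "arm_command", "kwargs": {"offset": [[0, -30, 0], [-5, -60, 0], [-10, -95, 0], [-10, -130, 0], [-10, -165, 0]], "yaw": [-8, -16, -24, -32, -40], "claw": [52, 52, 52, 52, 52]}}

```text
time_s: 4.7
tcp_pos: [614.2, -44.5, 281.8]
eef_rot: [-1.573, -0.003, -2.587]
force: [-0.1, 0.7, -2.6]
width: 59.9
```

Request:
{"fn": "arm_command", "kwargs": {"offset": [[0, -35, 0], [-5, -70, 0], [-5, -100, 0], [-5, -110, 0], [-5, -110, 0]], "yaw": [-8, -16, -24, -27.7, -27.7], "claw": [52, 52, 52, 52, 52]}}

```text
time_s: 5.2
tcp_pos: [609.3, -155.0, 281.5]
eef_rot: [-1.572, -0.004, -3.068]
force: [-0.3, 1.6, -1.8]
width: 59.6
```

```bash
python3 - <<'E'
from meas import *
s=status.sense(); print(s['tcp_pos'],s['eef_rot'],s['time_s'],s['force'],s['wrist_torque'],s['width'])
f=grab_frame('wrist'); save(f,'w4.png'); np.savez('f_w4',**f); pickle.dump(s,open('s_w4','wb'))
E
```

```text
[ 609.29643093 -154.99380852  281.45631399] [-1.57207711 -0.00350622 -3.06820325] 5.2 [-0.2914001   1.62143369 -1.80004033] [ 0.01384405  0.20258098 -0.03667745] 59.5840085199558
```

View pics/w4.png

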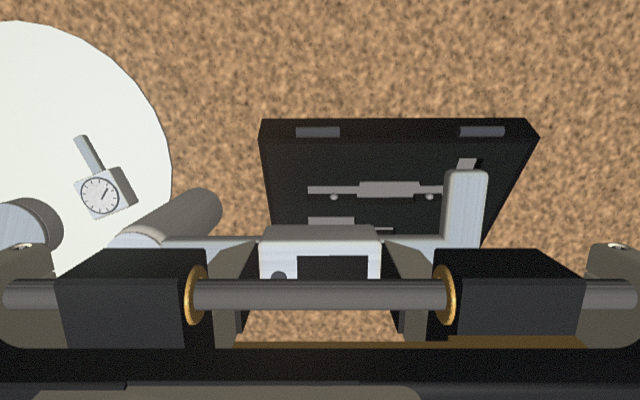

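Request:
{"fn": "arm_command", "kwargs": {"offset": [[-40, -25, 0], [-80, -50, 0], [-105, -70, 0], [-105, -70, 0], [-105, -70, 0]], "yaw": [0, 0, 0, 0, 0], "claw": [52, 52, 52, 52, 52]}}

```text
time_s: 5.75
tcp_pos: [505.1, -222.5, 283.6]
eef_rot: [-1.571, 0.0, -3.064]
force: [-0.3, 0.2, -2.4]
width: 59.7
```

```bash
python3 - <<'E'
from meas import *
s=status.sense(); print(s['tcp_pos'],s['eef_rot'],s['time_s'],s['force'],s['wrist_torque'],s['width'])
f=grab_frame('wrist'); save(f,'w5.png'); np.savez('f_w5',**f); pickle.dump(s,open('s_w5','wb'))
E
```

```text
[ 505.12156275 -222.48009159  283.58550612] [-1.57147176e+00  2.77868540e-04 -3.06383642e+00] 5.75 [-0.34191861  0.17410104 -2.39282994] [-0.0267464   0.10019968  0.01480083] 59.741814768277386
```

View pics/w5.png

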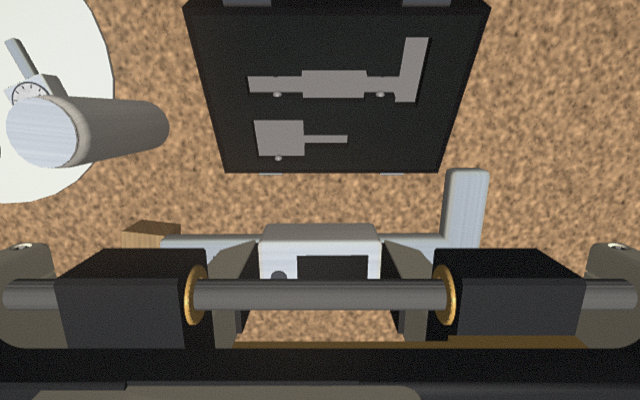

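```bash
cat > ins.py <<'E'
from meas import *
def insert_fit(f,s,poly,thr=60,dbg=None):
    P=cloud(f,s); fr=f['frame']
    m=np.zeros((400,640),np.uint8); cv2.fillPoly(m,[np.array(poly)],1)
    dark=(m>0)&(fr.max(2)<thr); p=P[dark]; p=p[np.isfinite(p).all(1)]
    for _ in range(6):
        c=p.mean(0); n=np.linalg.svd(p-c,full_matrices=False)[2][2]; n*=np.sign(n[2]); d=(p-c)@n; p=p[abs(d)<2.5*d.std()+.3]
    return n,c,dark,m,P
def castp(f,s,uv,n,c):
    fl,cx,cy=K(f); Rw,o=cam(f,s); uv=np.atleast_2d(uv).astype(float)
    d=np.c_[(uv[:,0]-cx)/fl,(uv[:,1]-cy)/fl,np.ones(len(uv))]@Rw.T
    return o+d*(((c-o)@n)/(d@n))[:,None]
E
python3 - <<'E'
from ins import *
f=dict(np.load('f_w5.npz')); s=pickle.load(open('s_w5','rb'))
n,c,dark,m,P=insert_fit(f,s,[[195,18],[480,18],[436,165],[230,165]])
print(n,c,'tilt',np.degrees(np.arccos(n[2])),'yaw',np.degrees(np.arctan2(-n[1],-n[0])),'n pts',dark.sum())
g=f['frame']; print('grey',g[85,335],'dark',g[50,250],'brown',g[100,160])
# case outline: dark pixels
dk=(g.max(2)<70).astype(np.uint8); dk[210:]=0
dk=cv2.morphologyEx(dk,cv2.MORPH_CLOSE,np.ones((41,41)))
cn=max(cv2.findContours(dk,0,1)[0],key=cv2.contourArea)
ap=cv2.approxPolyDP(cn,5,True)[:,0]; print(ap.tolist())
# grey mask
gm=((g.min(2)>95)&(m>0)).astype(np.uint8)
k,l,st,ct=cv2.connectedComponentsWithStats(gm); print(st[st[:,4]>30].tolist())
cv2.imwrite('pics/w5c.png',cv2.resize(g[0:190,170:500],None,fx=2.4,fy=2.4,interpolation=cv2.INTER_CUBIC)[...,::-1])
# z of floor along normal
fl=P[gm>0]; d=(fl-c)@n; print('floor depth',np.nanpercentile(d,[5,50,95]))
E
```

```text
[-0.49799607 -0.03940188  0.86628368] [ 600.880928   -230.9529345    85.15790521] tilt 29.970390721131974 yaw 4.523867529651634 n pts 29639
grey [130 129 125] dark [38 40 36] brown [179 143 105]
[[182, 0], [225, 172], [441, 172], [442, 209], [447, 140], [490, 0]]
[[0, 0, 640, 400, 249509], [248, 37, 180, 65, 4428], [254, 120, 93, 41, 2063]]
floor depth [-13.09703298 -11.92401978 -10.49592294]
```

View pics/w5c.png

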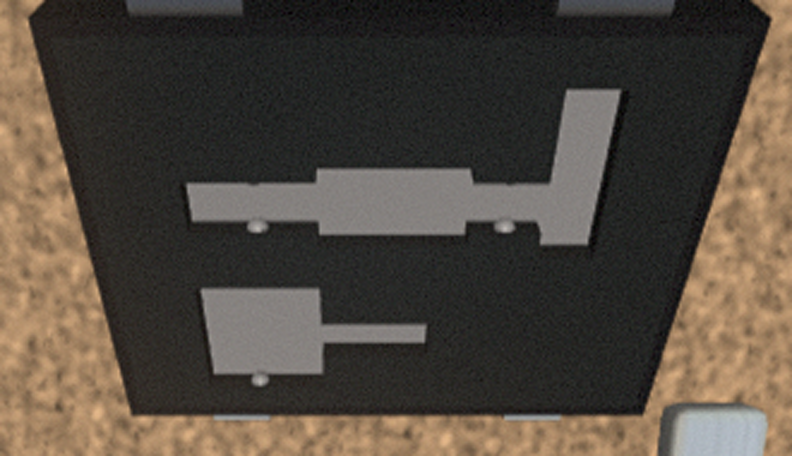

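```bash
python3 - <<'E'
from ins import *
f=dict(np.load('f_w5.npz')); s=pickle.load(open('s_w5','rb'))
n,c,dark,m,P=insert_fit(f,s,[[195,18],[480,18],[436,165],[230,165]])
psi=np.arctan2(-n[1],-n[0])
g=f['frame']
y=np.array([-np.sin(psi),np.cos(psi),0]); x=np.cross(y,n)
# nominal origin on face with z=76 along line... pick y from later: reference ref = c projected to z=76
ref=c+x*(76-c[2])/x[2]
gray=cv2.GaussianBlur(g,(3,3),0).min(2).astype(float)
def edge(line0,line1,thr=85):
    # subpixel crossing from dark->grey between two pixels
    L=np.linspace(0,1,200); p=np.array(line0)+(np.array(line1)-np.array(line0))*L[:,None]
    v=cv2.remap(gray.astype(np.float32),p[:,0].astype(np.float32)[None],p[:,1].astype(np.float32)[None],1)[0]
    k=np.where((v[:-1]<thr)!=(v[1:]<thr))[0]; return p[k[0]] if len(k) else None
cf=c-12*n
def loc(uv,pl): 
    q=castp(f,s,uv,n,pl)[0]-ref; return round(q@x,2),round(q@y,2)
print('ref',ref,'yaw',np.degrees(psi))
print('cal block low (floor): ',[loc(edge((u,105),(u,85)),cf) for u in (306,315,325,340,350,362)])
print('cal block up (face): ',[loc(edge((u,60),(u,78)),c) for u in (306,315,325,340,350,362)])
print('beam up (face): ',[loc(edge((u,68),(u,82)),c) for u in (252,262,270,290)])
print('beam left end floor',[loc(edge((240,v),(260,v)),cf) for v in (82,86,89)])
print('jaw right floor',[loc(edge((438,v),(420,v)),cf) for v in (45,60,75,90)])
print('jaw up face',[loc(edge((u,30),(u,45)),c) for u in (410,415,420,424)])
print('gauge low floor',[loc(edge((u,166),(u,145)),cf) for u in (265,290,298)])
print('gauge up face',[loc(edge((u,112),(u,130)),c) for u in (262,275,290)])
print('gauge left floor',[loc(edge((245,v),(268,v)),cf) for v in (125,135,150)])
print('gauge stem end face',[loc(edge((356,v),(340,v)),c) for v in (137,139,141)])
E
```

```text
ref [ 585.0494994  -232.20553087   76.        ] yaw 4.523867529651634
cal block low (floor):  [(np.float64(2.6), np.float64(31.78)), (np.float64(2.71), np.float64(22.28)), (np.float64(2.7), np.float64(11.73)), (np.float64(2.56), np.float64(-4.11)), (np.float64(2.55), np.float64(-14.66)), (np.float64(2.65), np.float64(-27.31))]
cal block up (face):  [(np.float64(37.18), np.float64(30.4)), (np.float64(37.26), np.float64(21.78)), (np.float64(37.25), np.float64(12.21)), (np.float64(37.14), np.float64(-2.16)), (np.float64(37.22), np.float64(-11.73)), (np.float64(37.21), np.float64(-23.22))]
beam up (face):  [(np.float64(31.42), np.float64(82.96)), (np.float64(31.48), np.float64(73.25)), (np.float64(31.4), np.float64(65.5)), (np.float64(31.37), np.float64(46.09))]
beam left end floor [(np.float64(19.53), np.float64(90.3)), (np.float64(15.25), np.float64(90.43)), (np.float64(11.99), np.float64(90.2))]Traceback (most recent call last):
  File "<stdin>", line 23, in <module>
  File "<stdin>", line 17, in loc
  File "ins.py", line 11, in castp
    d=np.c_[(uv[:,0]-cx)/fl,(uv[:,1]-cy)/fl,np.ones(len(uv))]@Rw.T
                             ~~^^^^^
IndexError: index 1 is out of bounds for axis 1 with size 1
```

```bash
python3 - <<'E'
from ins import *
f=dict(np.load('f_w5.npz')); s=pickle.load(open('s_w5','rb'))
n,c,dark,m,P=insert_fit(f,s,[[195,18],[480,18],[436,165],[230,165]])
psi=np.arctan2(-n[1],-n[0])
g=f['frame']
y=np.array([-np.sin(psi),np.cos(psi),0]); x=np.cross(y,n)
ref=c+x*(76-c[2])/x[2]
gray=cv2.GaussianBlur(g,(3,3),0).min(2).astype(float)
def edge(line0,line1,thr=85):
    L=np.linspace(0,1,200); p=np.array(line0)+(np.array(line1)-np.array(line0))*L[:,None]
    v=cv2.remap(gray.astype(np.float32),p[:,0].astype(np.float32)[None],p[:,1].astype(np.float32)[None],1)[0]
    k=np.where((v[:-1]<thr)!=(v[1:]<thr))[0]; return p[k[0]] if len(k) else np.array([np.nan,np.nan])
cf=c-12*n
def loc(uv,pl): 
    q=castp(f,s,uv,n,pl)[0]-ref; return float(round(q@x,2)),float(round(q@y,2))
print('jaw right floor',[loc(edge((435,v),(415,v)),cf) for v in (45,60,75,90)])
print('jaw up face',[loc(edge((u,30),(u,45)),c) for u in (410,415,420,424)])
print('gauge low floor',[loc(edge((u,166),(u,145)),cf) for u in (265,290,298)])
print('gauge up face',[loc(edge((u,112),(u,130)),c) for u in (262,275,290)])
print('gauge left floor',[loc(edge((245,v),(268,v)),cf) for v in (125,135,150)])
print('gauge stem end face',[loc(edge((356,v),(340,v)),c) for v in (137,139,141)])
# held caliper in tool frame: points above z tcp-? 
Pw=cloud(f,s); Rt=Ro.from_euler('xyz',s['eef_rot']).as_matrix(); T=(Pw-s['tcp_pos'])@Rt
for nm,(u,v) in dict(beamL=(175,240),beamR=(430,241),jawtop=(466,185),jawlow=(466,225),jfront=(466,171),blkfront=(320,233),blktop=(270,255),blktop2=(370,255)).items(): print(nm,T[v-1:v+2,u-1:u+2].reshape(-1,3).mean(0).round(1))
E
```

```text
jaw right floor [(55.61, -83.5), (41.59, -83.43), (26.64, -83.35), (10.7, -83.27)]
jaw up face [(67.04, -63.49), (67.04, -67.96), (66.97, -72.44), (66.96, -76.01)]
gauge low floor [(-73.07, 83.91), (-73.26, 53.52), (-73.27, 43.79)]
gauge up face [(-16.77, 79.19), (-16.79, 65.25), (-16.8, 49.17)]
gauge left floor [(-30.84, 91.23), (-44.1, 91.48), (-65.28, 91.46)]
gauge stem end face [(-38.82, -13.07), (-41.48, -13.04), (-44.16, -13.01)]
beamL [ -7.9   8.1 -77.2]
beamR [-7.7  7.3 56.4]
jawtop [-38.    5.6  71. ]
jawlow [-16.8   6.7  73.9]
jfront [-44.6   7.9  71.1]
blkfront [-14.4   1.4  -1.1]
blktop [ -7.2  -9.5 -24.8]
blktop2 [-7.1 -9.2 22.7]
```

```bash
cat > geo.py <<'E'
from meas import *
psi=np.radians(4.52); O=np.array([584.78,-228.82,76])
yI=np.array([-np.sin(psi),np.cos(psi),0]); nI=np.array([-.5*np.cos(psi),-.5*np.sin(psi),np.cos(np.pi/6)]); xI=np.cross(yI,nI)
def tcp(xa,na,ya=0,drop=4.6): return O+xa*xI+ya*yI+na*nI-np.array([0,0,drop])
def toI(p): q=np.asarray(p)-O; return np.round([q@xI,q@yI,q@nI],2)
E
python3 - <<'E'
from geo import *
s=status.sense(); b=s['tcp_pos']; print(b,s['time_s'])
for a in [(50,80),(49.8,46),(46.1,40.2),(42.7,37.4),(39.6,34.3),(36.8,30.9),(34.2,27.2),(32,23.4)]:
    t=tcp(*a); print(a,t.round(1),(t-b).round(1))
E
```

```text
[ 505.63297075 -222.17930147  283.48629695] 5.8
(50, 80) [ 588.1 -228.6  165.7] [  82.4   -6.4 -117.8]
(49.8, 46) [ 604.8 -227.2  136.1] [  99.2   -5.1 -147.3]
(46.1, 40.2) [ 604.5 -227.3  129.3] [  98.9   -5.1 -154.2]
(42.7, 37.4) [ 603.  -227.4  125.1] [  97.4   -5.2 -158.3]
(39.6, 34.3) [ 601.9 -227.5  120.9] [  96.2   -5.3 -162.6]
(36.8, 30.9) [ 601.1 -227.5  116.6] [  95.5   -5.3 -166.9]
(34.2, 27.2) [ 600.7 -227.6  112.1] [  95.1   -5.4 -171.4]
(32, 23.4) [ 600.7 -227.6  107.7] [  95.1   -5.4 -175.8]
```

Request:
{"fn": "arm_command", "kwargs": {"offset": [[40, -3, -30], [80, -5, -65], [99, -5, -105], [99, -5, -135], [99, -5, -135]], "yaw": [0, 0, 0, 0, 0], "claw": [52, 52, 52, 52, 52]}}

```text
time_s: 6.3
tcp_pos: [602.6, -225.0, 142.2]
eef_rot: [-1.577, -0.01, -3.062]
force: [-1.4, -0.0, -3.6]
width: 59.6
```

Request:
{"fn": "arm_command", "kwargs": {"offset": [[0, 0, 0], [0, 0, 0]], "yaw": [0, 0], "claw": [52, 52]}}

```text
time_s: 6.5
tcp_pos: [605.4, -228.3, 151.2]
eef_rot: [-1.569, 0.004, -3.064]
force: [-0.6, 0.0, -1.2]
width: 60.0
```

```bash
python3 - <<'E'
from geo import *
s=status.sense(); print(s['tcp_pos'],s['eef_rot'],s['time_s'],s['force'],s['wrist_torque'],s['width'])
E
```

```text
[ 605.43227571 -228.34015885  151.19095364] [-1.56858109  0.00359693 -3.06407829] 6.5 [-0.55150578  0.00655496 -1.19633618] [-0.08359007  0.1883949   0.03932234] 59.98258980838497
```

Request:
{"fn": "arm_command", "kwargs": {"offset": [[0, 0, -6], [0, 0, -12], [0, 0, -15], [0, 0, -18], [0, 0, -20]], "yaw": [0, 0, 0, 0, 0], "claw": [52, 52, 52, 52, 52]}}

```text
time_s: 7.0
tcp_pos: [603.8, -228.3, 128.5]
eef_rot: [-1.571, -0.001, -3.065]
force: [-2.3, 1.4, 1.9]
width: 59.6
```

```bash
python3 - <<'E'
from geo import *
s=status.sense(); print(s['tcp_pos'],s['eef_rot'],s['time_s'],s['force'],s['wrist_torque'],s['width'])
f=grab_frame('side'); save(f,'s6.png'); cv2.imwrite('pics/s6c.png',cv2.resize(f['frame'][130:350,310:510],None,fx=3,fy=2.7)[...,::-1])
E
```

```text
[ 603.78461785 -228.29726373  128.53350605] [-1.57100291e+00 -6.26145362e-04 -3.06530205e+00] 7.0 [-2.31929618  1.44282566  1.93525768] [ 0.05954065  0.5977648  -0.14049136] 59.61648260201633
```

View pics/s6c.png

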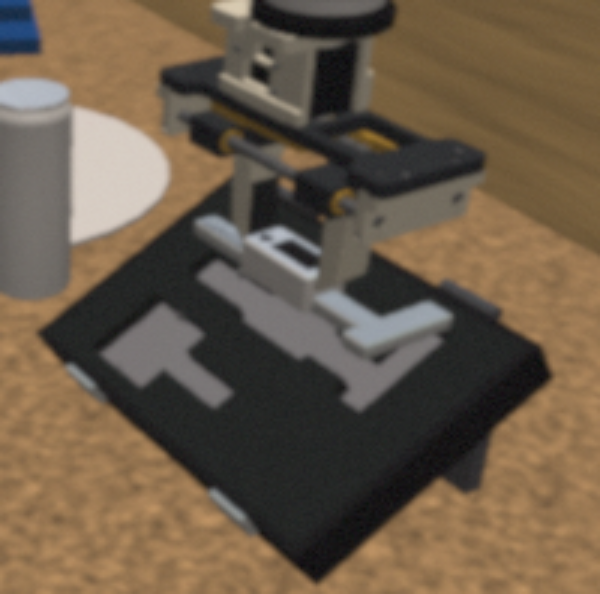

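Request:
{"fn": "arm_command", "kwargs": {"offset": [[-1, 0, -4], [-2, 0, -8], [-2, 0, -11], [-3, 0, -14], [-3, 0, -17]], "yaw": [0, 0, 0, 0, 0], "claw": [52, 52, 52, 52, 52]}}

```text
time_s: 7.55
tcp_pos: [600.8, -228.2, 111.2]
eef_rot: [-1.571, -0.001, -3.065]
force: [-4.4, 1.6, 0.5]
width: 60.2
```

```bash
python3 - <<'E'
from geo import *
s=status.sense(); print(s['tcp_pos'],s['eef_rot'],s['time_s'],s['force'],s['wrist_torque'],s['width'],toI(s['tcp_pos']+[0,0,4.6]))
f=grab_frame('side'); save(f,'s7.png'); cv2.imwrite('pics/s7c.png',cv2.resize(f['frame'][130:350,310:510],None,fx=3,fy=2.7)[...,::-1])
f=grab_frame('wrist'); save(f,'w7.png'); np.savez('f_w7',**f); pickle.dump(s,open('s_w7','wb'))
E
```

```text
[ 600.76096312 -228.17101713  111.22282267] [-1.57111614e+00 -7.09851915e-04 -3.06508547e+00] 7.55 [-4.3758966   1.6477045   0.49671664] [ 0.16826344  0.75745016 -0.22830381] 60.20173090350083 [33.75 -0.61 26.5 ]
```

View pics/s7c.png

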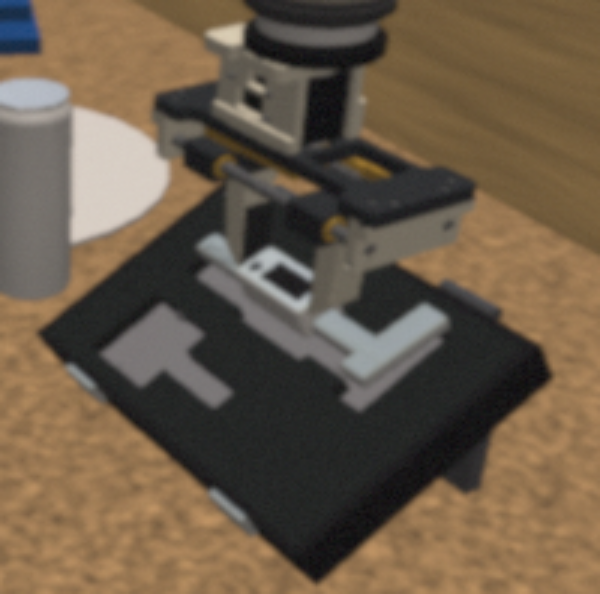

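View pics/w7.png

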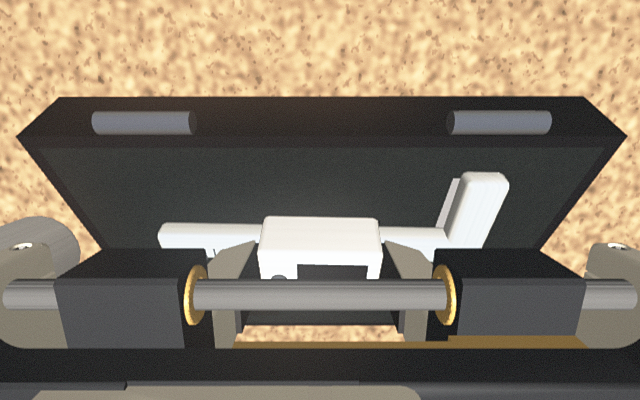

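Request:
{"fn": "arm_command", "kwargs": {"offset": [[0, 0.6, -2], [0, 0.6, -3.5], [0, 0.6, -4], [0, 0.6, -4]], "yaw": [0, 0, 0, 0], "claw": [52, 52, 52, 52]}}

```text
time_s: 8.05
tcp_pos: [600.9, -228.5, 107.8]
eef_rot: [-1.57, -0.0, -3.065]
force: [-5.6, -2.9, 2.8]
width: 60.1
```

```bash
cat > til.py <<'E'
from geo import *
import sys
s=status.sense(); print(s['tcp_pos'],s['eef_rot'],s['time_s'],'F',s['force'].round(1),s['wrist_torque'].round(2),s['width'],'A_I',toI(s['tcp_pos']+[0,0,4.6]))
f=grab_frame('wrist'); save(f,sys.argv[1]+'.png'); np.savez('f_'+sys.argv[1],**f); pickle.dump(s,open('s_'+sys.argv[1],'wb'))
P=cloud(f,s); Q=(P-O)@np.array([xI,yI,nI]).T
br=(f['frame'].min(2)>float(sys.argv[2]) if len(sys.argv)>2 else f['frame'].min(2)>100)
def fit(mask,nm):
    q=Q[mask]; q=q[np.isfinite(q).all(1)]
    for _ in range(5):
        c=q.mean(0); n=np.linalg.svd(q-c,full_matrices=False)[2][2]; n*=np.sign(n[2]); d=(q-c)@n; q=q[abs(d)<2*d.std()+.3]
    print(nm,len(q),'centre',c.round(1),'normal in insert',n.round(3))
B=lambda u0,v0,u1,v1:(lambda m:(m.__setitem__((slice(v0,v1),slice(u0,u1)),True),m)[1])(np.zeros((400,640),bool))&br
E
cat > til_run.py <<'E'
exec(open('til.py').read())
sel=br&(Q[...,2]>-5)&(Q[...,2]<60)&(abs(Q[...,1])<95)&(Q[...,0]>0)&(Q[...,0]<90); sel[250:]=False
m=sel&(Q[...,1]<-63); fit(m,'jaw')
q=Q[m]; print('jaw ext',np.nanpercentile(q,[1,99],axis=0).round(1).tolist())
m=sel&(Q[...,1]>35); fit(m,'beam+'); q=Q[m]; print('beam ext',np.nanpercentile(q,[1,99],axis=0).round(1).tolist())
E
python3 til_run.py w8
```

```text
[ 600.8835028  -228.45098048  107.83932132] [-1.56976832e+00 -2.62371702e-04 -3.06524257e+00] 8.05 F [-5.6 -2.9  2.8] [-0.17  1.05 -0.17] 60.141584736957405 A_I [32.15 -0.9  23.52]
jaw 2745 centre [ 54.5 -73.3  11.5] normal in insert [0.04  0.063 0.997]
jaw ext [[30.9, -84.0, -0.0], [72.9, -63.6, 13.0]]
beam+ 2061 centre [37.7 60.   8.2] normal in insert [ 0.947 -0.008  0.321]
beam ext [[29.7, 35.4, -0.2], [44.8, 83.9, 23.0]]
```

View pics/w8.png

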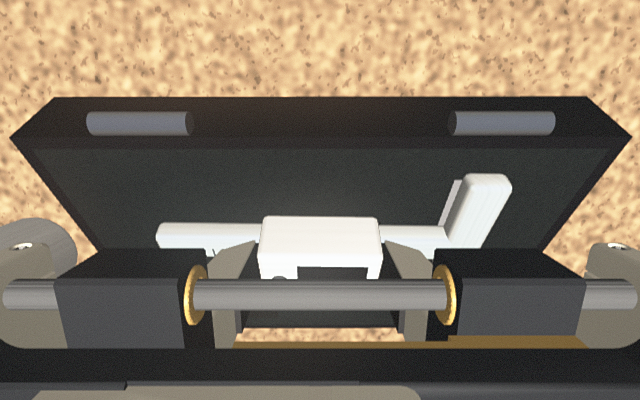

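```bash
python3 - <<'E'
from geo import *
f=dict(np.load('f_w8.npz')); s=pickle.load(open('s_w8','rb'))
P=cloud(f,s); Q=(P-O)@np.array([xI,yI,nI]).T
for u in (470,485,500): print(u,[Q[v,u].round(1).tolist() for v in range(170,245,8)])
print('block')
for u in (275,300,340,370): print(u,[(v,Q[v,u].round(1).tolist()) for v in range(212,262,6)])
print('beam')
for u in (170,190,240,400,425): print(u,[(v,Q[v,u].round(1).tolist()) for v in range(218,250,5)])
E
```

```text
470 [[72.5, -68.7, -0.3], [72.8, -66.8, 5.5], [71.2, -66.2, 9.1], [68.7, -66.2, 11.5], [64.4, -67.4, 12.2], [59.0, -69.1, 12.1], [53.3, -71.0, 11.9], [47.7, -72.7, 12.1], [41.4, -74.8, 11.8], [35.6, -76.4, 12.4]]
485 [[72.6, -75.5, -0.3], [72.2, -73.9, 4.9], [71.6, -72.5, 9.5], [68.7, -72.8, 11.6], [64.4, -74.1, 12.3], [58.7, -76.2, 11.8], [52.8, -78.4, 11.5], [48.1, -79.7, 12.4], [41.5, -82.2, 12.0], [20.6, -93.3, 0.6]]
500 [[72.9, -82.2, 0.1], [73.4, -79.6, 6.3], [72.3, -78.5, 10.3], [68.5, -79.6, 11.4], [63.5, -81.5, 11.5], [57.7, -83.9, 10.9], [39.7, -95.0, -0.4], [33.2, -97.4, -0.4], [26.9, -99.7, -0.0], [19.6, -102.5, -0.2]]
block
275 [(212, [45.1, 23.3, -0.0]), (218, [44.6, 23.0, 3.7]), (224, [44.1, 22.8, 7.3]), (230, [44.8, 22.3, 11.9]), (236, [44.0, 22.1, 15.0]), (242, [43.7, 21.8, 18.5]), (248, [44.5, 21.3, 22.7]), (254, [44.4, 21.0, 26.1]), (260, [41.8, 21.1, 27.6])]
300 [(212, [44.3, 10.5, -0.8]), (218, [43.3, 10.4, 2.6]), (224, [43.5, 10.2, 6.8]), (230, [45.0, 10.0, 12.0]), (236, [44.4, 9.9, 15.4]), (242, [44.5, 9.7, 19.1]), (248, [44.4, 9.6, 22.6]), (254, [44.3, 9.4, 26
[... 810 characters left out ...]
2]), (233, [39.6, 66.2, 9.4]), (238, [37.6, 66.4, 10.9]), (243, [35.6, 66.5, 12.6]), (248, [30.9, 67.9, 12.2])]
240 [(218, [40.1, 42.3, -0.5]), (223, [36.9, 42.7, 0.2]), (228, [38.2, 41.8, 4.9]), (233, [39.5, 40.8, 9.3]), (238, [38.3, 40.6, 11.6]), (243, [34.7, 41.2, 12.0]), (248, [43.9, 38.0, 22.2])]
400 [(218, [39.6, -42.2, -0.7]), (223, [35.8, -42.8, -0.5]), (228, [36.7, -41.9, 3.8]), (233, [37.4, -41.1, 7.9]), (238, [37.5, -40.6, 11.2]), (243, [34.5, -40.9, 12.1]), (248, [45.1, -37.3, 23.3])]
425 [(218, [38.6, -55.8, -1.5]), (223, [36.1, -56.1, -0.2]), (228, [36.1, -55.3, 3.4]), (233, [37.5, -54.0, 8.0]), (238, [36.9, -53.5, 10.7]), (243, [33.8, -54.1, 11.5]), (248, [31.1, -54.4, 12.7])]
```

```bash
python3 - <<'E'
from geo import *
f=dict(np.load('f_w8.npz')); s=pickle.load(open('s_w8','rb'))
P=cloud(f,s); Q=(P-O)@np.array([xI,yI,nI]).T
for v in (240,246): 
    print(v,[(u,Q[v,u].round(1).tolist()) for u in list(range(256,268,2))+list(range(374,386,2))])
v=243; print([(u,Q[v,u].round(1).tolist()) for u in range(150,166,2)])
v=210; print([(u,Q[v,u].round(1).tolist()) for u in range(450,462,2)],[(u,Q[v,u].round(1).tolist()) for u in range(494,506,2)])
E
```

```text
240 [(256, [36.4, 32.8, 11.4]), (258, [36.6, 31.8, 11.6]), (260, [44.5, 29.0, 17.9]), (262, [43.8, 28.2, 17.3]), (264, [44.3, 27.1, 17.7]), (266, [45.3, 25.9, 18.5]), (374, [43.7, -25.9, 17.4]), (376, [43.8, -26.9, 17.5]), (378, [43.0, -28.0, 16.8]), (380, [42.5, -29.1, 16.4]), (382, [36.2, -31.6, 11.4]), (384, [35.9, -32.7, 11.2])]
246 [(256, [40.4, 31.4, 18.3]), (258, [41.9, 30.1, 19.5]), (260, [43.2, 28.8, 20.5]), (262, [43.8, 27.7, 20.9]), (264, [44.0, 26.7, 21.1]), (266, [44.5, 25.7, 21.5]), (374, [42.6, -25.7, 20.2]), (376, [43.4, -26.5, 20.8]), (378, [43.3, -27.5, 20.7]), (380, [41.9, -28.8, 19.6]), (382, [40.1, -30.2, 18.3]), (384, [40.6, -31.0, 18.7])]
[(150, [18.5, 97.7, -0.9]), (152, [19.7, 95.8, 0.1]), (154, [19.5, 94.8, -0.1]), (156, [18.8, 94.1, -0.6]), (158, [33.7, 83.9, 11.1]), (160, [34.2, 82.6, 11.4]), (162, [33.8, 81.8, 11.1]), (164, [34.8, 80.2, 11.9])]
[(450, [49.1, -65.2, 2.6]), (452, [50.8, -65.3, 4.2]), (454, [53.1, -64.9, 6.5]), (456, [55.3, -64.7, 8.6]), (458, [56.6, -64.9, 9.8]), (460, [57.3, -65.5, 10.5])] [(494, [58.2, -80.8, 11.3]), (496, [nan, nan, nan]), (498, [58.7, -82.2, 11.9]), (500, [57.7, -83.9, 10.9]), (502, [46.4, -93.2, 0.1]), (504, [47.0, -93.8, 0.8])]
```

```bash
python3 - <<'E'
from geo import *
for d in [(0,2.5),(-4.5,2.5),(-8.9,2.5),(-8.9,0),(-8.9,-3),(-8.9,-5),(-8.9,-7)]: print(d,(d[0]*xI+d[1]*nI).round(1))
E
```

```text
(0, 2.5) [-1.2 -0.1  2.2]
(-4.5, 2.5) [-5.1 -0.4 -0.1]
(-8.9, 2.5) [-8.9 -0.7 -2.3]
(-8.9, 0) [-7.7 -0.6 -4.4]
(-8.9, -3) [-6.2 -0.5 -7. ]
(-8.9, -5) [-5.2 -0.4 -8.8]
(-8.9, -7) [ -4.2  -0.3 -10.5]
```

Request:
{"fn": "arm_command", "kwargs": {"offset": [[-1.2, 0, 2.2], [-5, -0.3, 0], [-9, -0.5, -2.3], [-9, -0.5, -2.3]], "yaw": [0.3, 0.6, 1, 1], "claw": [52, 52, 52, 52]}}

```text
time_s: 8.5
tcp_pos: [591.4, -228.0, 104.6]
eef_rot: [-1.571, -0.001, -3.047]
force: [-0.7, -0.5, -2.4]
width: 59.6
```

```bash
cat > prof.py <<'E'
exec(open('til.py').read())
def rows(u,v0,v1,st): print(u,[(v,*Q[v,u].round(1).tolist()) for v in range(v0,v1,st)])
E
cat > run2.py <<'E'
exec(open('prof.py').read())
sub=np.isfinite(Q).all(2)&(Q[...,2]>14)&(Q[...,2]<26)&(abs(Q[...,1])<28)&(Q[...,0]>20)&(Q[...,0]<60)
q=Q[sub]; k=np.polyfit(q[:,1],q[:,0],1); print('block front x=%.2f + %.4f y'%(k[1],k[0]),len(q))
def front(lo,hi):
    b=np.isfinite(Q).all(2)&(Q[...,2]>3)&(Q[...,2]<9.5)&(Q[...,1]>lo)&(Q[...,1]<hi)&(Q[...,0]>15)&(Q[...,0]<90); return np.median(Q[b][:,0]).round(2),b.sum()
def top(lo,hi,xl,xh):
    b=np.isfinite(Q).all(2)&(Q[...,1]>lo)&(Q[...,1]<hi)&(Q[...,0]>xl)&(Q[...,0]<xh)&(Q[...,2]>1)&br; b[255:]=False; return np.median(Q[b][:,2]).round(2),b.sum()
print('beam front +',front(50,80),front(-60,-35))
print('jaw tip',front(-80,-70))
print('jaw top',top(-80,-70,35,65))
sl=np.isfinite(Q).all(2)&(Q[...,2]>9)&(Q[...,1]<-60)&(Q[...,1]>-95)&(Q[...,0]>45)&(Q[...,0]<60)&br
q=Q[sl]; print('jaw y ext',np.percentile(q[:,1],[1,99]).round(1) if len(q) else None)
E
python3 run2.py w9
```

```text
[ 591.35312015 -228.02255435  104.61571293] [-1.57142829e+00 -1.09590746e-03 -3.04729417e+00] 8.5 F [-0.7 -0.5 -2.4] [-0.03  0.19  0.02] 59.64735600457052 A_I [22.34  0.28 25.46]
block front x=34.14 + 0.0048 y 2219
beam front + (np.float64(27.76), np.int64(446)) (np.float64(27.51), np.int64(392))
jaw tip (np.float64(63.58), np.int64(198))
jaw top (np.float64(12.57), np.int64(1275))
jaw y ext [-82.3 -63.1]
```

View pics/w9.png

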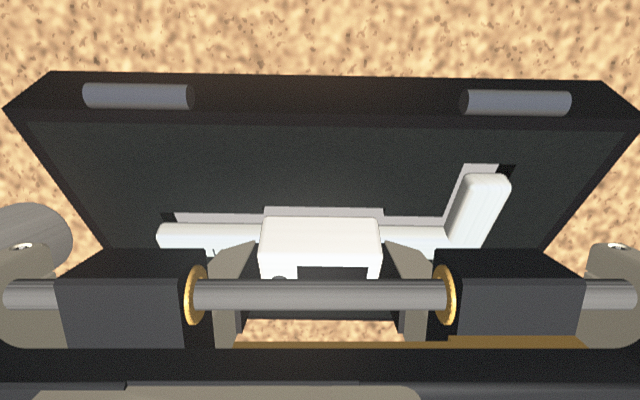

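Request:
{"fn": "arm_command", "kwargs": {"offset": [[0.9, -0.9, 0.5], [0.9, -0.9, 0.5], [0.9, -0.9, 0.5]], "yaw": [0.2, 0.2, 0.2], "claw": [52, 52, 52]}}

```text
time_s: 8.85
tcp_pos: [593.2, -229.1, 105.9]
eef_rot: [-1.571, 0.0, -3.044]
force: [0.4, 0.2, -3.1]
width: 59.9
```

```bash
cat >> run2.py <<'E'
for v in (238,242): 
    b=[u for u in range(240,400) if np.isfinite(Q[v,u]).all() and Q[v,u,2]>14 and Q[v,u,0]<60 and br[v,u] ]
    print('blk y',v,Q[v,b[0]].round(1),Q[v,b[-1]].round(1),b[0],b[-1])
E
python3 run2.py w10
```

```text
[ 593.1962202  -229.1491291   105.90634013] [-1.57055112e+00  2.81390099e-04 -3.04399810e+00] 8.85 F [ 0.4  0.2 -3.1] [-0.11  0.15 -0.  ] 59.854850373175054 A_I [24.5  -0.99 25.7 ]
block front x=36.30 + -0.0003 y 2219
beam front + (np.float64(29.74), np.int64(425)) (np.float64(29.86), np.int64(382))
jaw tip (np.float64(66.0), np.int64(187))
jaw top (np.float64(13.04), np.int64(1026))
jaw y ext [-83.2 -64.3]
blk y 238 [30.  37.7 14.2] [ 35.1 -28.7  16.8] 246 379
blk y 242 [27.2 41.1 14.6] [ 33.8 -35.6  18.2] 240 393
```

Request:
{"fn": "arm_command", "kwargs": {"offset": [[-1, 0, -0.6], [-0.5, 0, -1.5], [0, 0, -2.4], [0.7, 0, -3.4], [1.3, 0.1, -4.4]], "yaw": [0, 0, 0, 0, 0], "claw": [52, 52, 52, 52, 52]}}

```text
time_s: 9.4
tcp_pos: [594.4, -229.0, 101.3]
eef_rot: [-1.571, -0.0, -3.044]
force: [-0.6, 1.2, -2.5]
width: 60.0
```

```bash
python3 run2.py w11
```

```text
[ 594.37208605 -229.01019369  101.29176058] [-1.57076840e+00 -2.91033647e-05 -3.04410003e+00] 9.4 F [-0.6  1.2 -2.5] [-0.02  0.2  -0.05] 59.985487508553554 A_I [23.21 -0.95 21.11]
block front x=32.65 + -0.0079 y 3763
beam front + (np.float64(28.41), np.int64(722)) (np.float64(28.09), np.int64(725))
jaw tip (np.float64(50.03), np.int64(1389))
jaw top (np.float64(8.29), np.int64(1159))
jaw y ext [-81.4 -66.8]
blk y 238 [34.4 29.5 14. ] [35.5 -7.3 14.1] 260 336
blk y 242 [31.5 36.6 14.4] [ 34.7 -28.6  15.4] 246 380
```

View pics/w11.png

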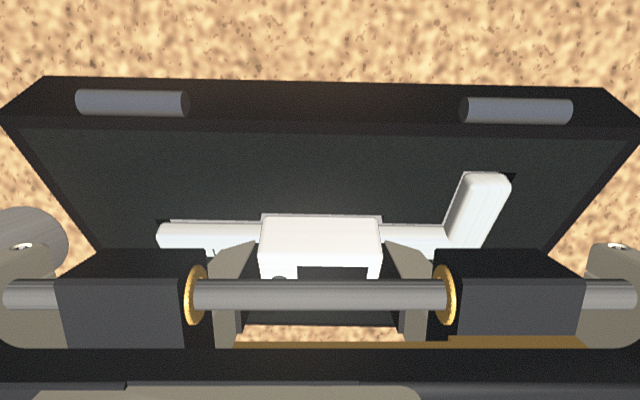

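Request:
{"fn": "arm_command", "kwargs": {"offset": [[0.5, 0, -0.9], [1, 0.1, -1.7], [1.5, 0.1, -2.6], [2, 0.2, -3.5], [2.5, 0.2, -4.3]], "yaw": [0, 0, 0, 0, 0], "claw": [52, 52, 52, 52, 52]}}

```text
time_s: 9.95
tcp_pos: [596.7, -228.8, 97.4]
eef_rot: [-1.571, -0.0, -3.044]
force: [-2.5, 0.3, 4.3]
width: 59.9
```

```bash
python3 run2.py w12
```

```text
[ 596.69864707 -228.83413729   97.38339738] [-1.57065786e+00 -2.75991570e-04 -3.04413187e+00] 9.95 F [-2.5  0.3  4.3] [ 0.04  0.63 -0.11] 59.89664700647785 A_I [23.28 -0.95 16.56]
block front x=30.42 + -0.0042 y 3703
beam front + (np.float64(25.1), np.int64(908)) (np.float64(26.05), np.int64(485))
jaw tip (np.float64(44.99), np.int64(1192))
jaw top (np.float64(3.78), np.int64(1055))
jaw y ext NoneTraceback (most recent call last):
  File "run2.py", line 15, in <module>
    print('blk y',v,Q[v,b[0]].round(1),Q[v,b[-1]].round(1),b[0],b[-1])
                        ~^^^
IndexError: list index out of range
```

View pics/w12.png

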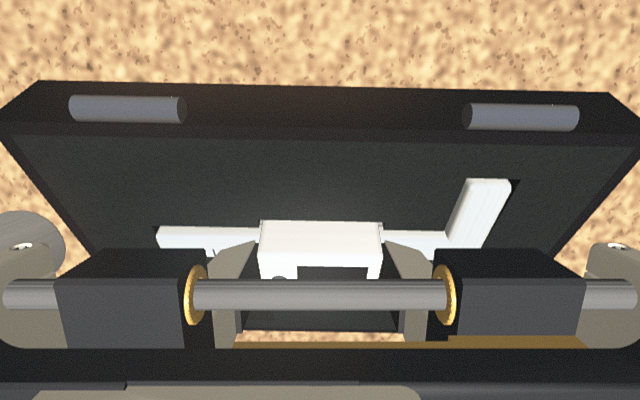

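Request:
{"fn": "arm_command", "kwargs": {"offset": [[0, 0, 0], [0.5, 0, -0.9], [1, 0.1, -1.7], [1.5, 0.1, -2.6], [2, 0.2, -3.5]], "yaw": [0, 0, 0, 0, 0], "claw": [52, 52, 52, 52, 52], "grip_force": 40}}

```text
time_s: 10.5
tcp_pos: [597.9, -229.1, 95.5]
eef_rot: [-1.57, -0.001, -3.044]
force: [-9.1, -0.1, 12.8]
width: 59.6
```

Request:
{"fn": "arm_command", "kwargs": {"offset": [[0.5, 0, -0.9], [0.9, 0.1, -1.5], [0.9, 0.1, -1.5]], "yaw": [0, 0, 0], "claw": [52, 52, 52]}}

```text
time_s: 10.8
tcp_pos: [598.7, -229.1, 93.7]
eef_rot: [-1.57, -0.001, -3.044]
force: [-8.3, -0.3, 9.1]
width: 59.7
```

```bash
python3 run2.py w13 2>/dev/null
```

```text
[ 598.73687982 -229.05985853   93.65003748] [-1.56983602e+00 -1.42398990e-03 -3.04420201e+00] 10.8 F [-8.3 -0.3  9.1] [-0.16  1.58 -0.17] 59.691337416519275 A_I [23.16 -1.34 12.32]
block front x=29.01 + -0.0015 y 2828
beam front + (np.float64(nan), np.int64(0)) (np.float64(34.17), np.int64(33))
jaw tip (np.float64(nan), np.int64(0))
jaw top (np.float64(1.16), np.int64(12))
jaw y ext None
```

View pics/w13.png

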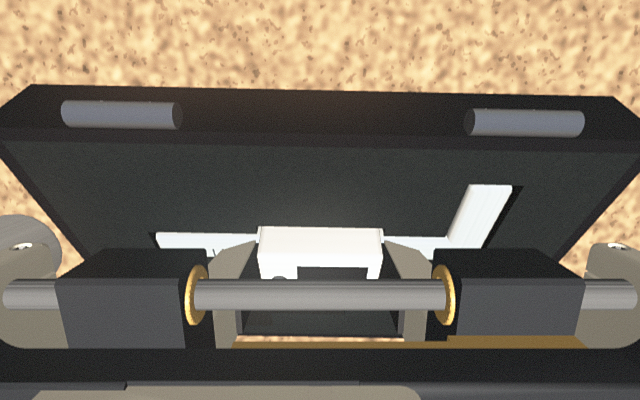

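Request:
{"fn": "arm_command", "kwargs": {"offset": [[0.5, 0, -0.9], [1, 0.1, -1.7], [1, 0.1, -1.7]], "yaw": [0, 0, 0], "claw": [52, 52, 52]}}

```text
time_s: 11.15
tcp_pos: [599.0, -228.8, 92.5]
eef_rot: [-1.57, -0.003, -3.045]
force: [-14.4, 2.5, 14.5]
width: 59.5
```

```bash
cat > run3.py <<'E'
exec(open('til.py').read())
def h(mask,nm):
    q=Q[mask]; q=q[np.isfinite(q).all(1)]; 
    if len(q)>5: print(nm,len(q),q.mean(0).round(1),'n: %.2f sd %.2f'%(np.median(q[:,2]),q[:,2].std()))
brt=f['frame'].min(2)>150
I=lambda a,b,c,d:(Q[...,0]>a)&(Q[...,0]<b)&(Q[...,1]>c)&(Q[...,1]<d)&(Q[...,2]>-14)&(Q[...,2]<14)&brt
h(I(35,63,-84,-66),'jaw'); h(I(13,27,45,82),'beam+'); h(I(13,27,-60,-35),'beam-')
fc=(Q[...,0]>40)&(Q[...,0]<80)&(abs(Q[...,1])<50)&(f['frame'].max(2)<70); h(fc,'face')
E
python3 run3.py w14
```

```text
[ 599.03812372 -228.84822266   92.49632032] [-1.57001461e+00 -2.69630650e-03 -3.04464269e+00] 11.15 F [-14.4   2.5  14.5] [-0.46  2.09 -0.49] 59.548246227931735 A_I [22.86 -1.15 11.16]
jaw 1632 [ 50.1 -74.3  -0.3] n: -0.31 sd 0.51
beam+ 755 [23.  63.  -0.2] n: -0.21 sd 0.46
beam- 337 [ 23.2 -52.4  -0.3] n: -0.24 sd 0.54
face 13861 [65.1 -0.7  6.2] n: -0.11 sd 19.14
```

Request:
{"fn": "arm_command", "kwargs": {"offset": [[-0.5, 0, 0.8], [-0.5, 0, 0.8], [-0.5, 0, 0.8], [-0.5, 0, 0.8]], "yaw": [0, 0, 0, 0], "claw": [62, 75, 80, 80], "grip_force": 12}}

```text
time_s: 11.6
tcp_pos: [600.2, -228.2, 90.9]
eef_rot: [-1.571, -0.0, -3.044]
force: [-1.1, 0.7, 0.3]
width: 78.9
```

Request:
{"fn": "arm_command", "kwargs": {"offset": [[0, 0, 10], [-5, 0, 40], [-10, 10, 85], [-10, 40, 130], [-10, 70, 175]], "yaw": [0, 0, 0, 0, 0], "claw": [80, 80, 80, 91.8, 91.8]}}

```text
time_s: 12.1
tcp_pos: [590.0, -162.7, 261.9]
eef_rot: [-1.57, 0.001, -3.045]
force: [1.4, 0.5, 0.5]
width: 89.8
```

```bash
python3 - <<'E'
from geo import *
s=status.sense(); print(s['tcp_pos'],s['eef_rot'],s['time_s'],s['force'],s['width'])
f=grab_frame('side'); save(f,'s15.png'); cv2.imwrite('pics/s15c.png',cv2.resize(f['frame'][130:350,310:510],None,fx=3,fy=2.7)[...,::-1])
E
```

```text
[ 590.03912978 -162.67923311  261.86660282] [-1.57017420e+00  1.08484656e-03 -3.04539346e+00] 12.1 [1.38434136 0.54263604 0.52074198] 89.80557938831038
```

View pics/s15c.png

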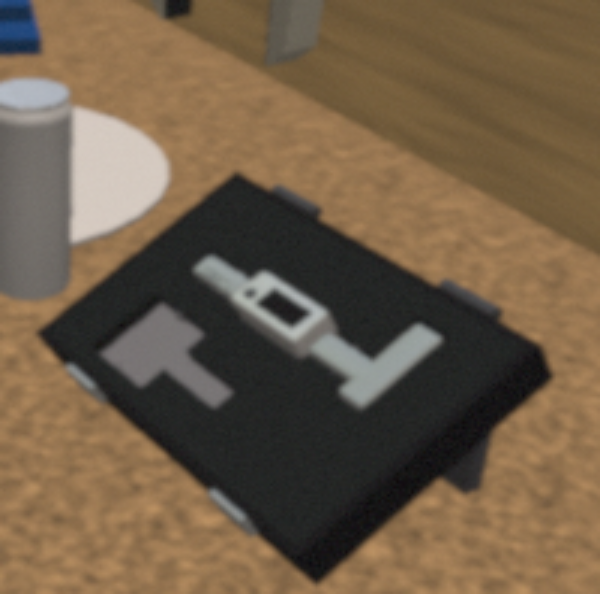

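Request:
{"fn": "arm_command", "kwargs": {"offset": [[0, 30, 10], [0, 60, 10], [0, 95, 10], [-5, 130, 10], [-10, 165, 10]], "yaw": [8, 16, 24, 32, 40], "claw": [91.8, 91.8, 91.8, 91.8, 91.8]}}

```text
time_s: 12.65
tcp_pos: [580.2, 3.3, 269.9]
eef_rot: [-1.57, 0.001, -2.34]
force: [0.4, -0.5, 0.0]
width: 91.8
```

Request:
{"fn": "arm_command", "kwargs": {"offset": [[-5, 25, 0], [-10, 50, 0], [-15, 75, 0], [-20, 100, 0], [-20, 105, 0]], "yaw": [8, 16, 24, 32, 40], "claw": [91.8, 91.8, 91.8, 91.8, 91.8]}}

```text
time_s: 13.15
tcp_pos: [559.7, 109.6, 270.1]
eef_rot: [-1.57, 0.001, -1.639]
force: [-0.2, -0.7, -0.1]
width: 91.8
```

Request:
{"fn": "arm_command", "kwargs": {"offset": [[0, 0, 0], [0, 0, -35], [0, 0, -75], [0, 0, -115], [0, 0, -145]], "yaw": [8, 16, 24, 29.8, 29.8], "claw": [91.8, 91.8, 91.8, 91.8, 91.8]}}

```text
time_s: 13.65
tcp_pos: [559.7, 107.0, 122.6]
eef_rot: [-1.572, 0.0, -1.125]
force: [-0.3, 0.1, -0.2]
width: 91.8
```

```bash
python3 - <<'E'
from meas import *
s=status.sense(); print(s['tcp_pos'],s['eef_rot'],s['time_s'])
f=grab_frame('wrist'); save(f,'w16.png'); np.savez('f_w16',**f); pickle.dump(s,open('s_w16','wb'))
r,z,m=poly_fit(f,s,(200,120,450,248),34,26,45); print(r,z)
E
```

```text
[559.66982423 106.98715573 122.62319533] [-1.57163710e+00  2.89757966e-04 -1.12452172e+00] 13.65
((560.9547119140625, 116.55186462402344), (51.42963790893555, 51.4963493347168), 25.59035873413086) 34.63456519111628
```

View pics/w16.png

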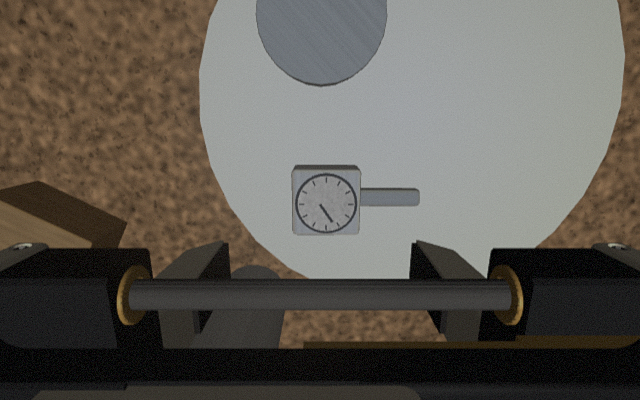

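Request:
{"fn": "arm_command", "kwargs": {"offset": [[1.3, 9.6, -30], [1.3, 9.6, -60], [1.3, 9.6, -85], [1.3, 9.6, -97], [1.3, 9.6, -98]], "yaw": [0, 0, 0, 0, 0], "claw": [91.8, 91.8, 91.8, 80, 60]}}

```text
time_s: 14.2
tcp_pos: [561.3, 116.6, 25.9]
eef_rot: [-1.572, 0.001, -1.128]
force: [-0.1, -0.0, 0.9]
width: 80.1
```

Request:
{"fn": "arm_command", "kwargs": {"offset": [[0, 0, 0], [0, 0, 0], [0, 0, 0], [0, 0, 0]], "yaw": [0, 0, 0, 0], "claw": [44, 44, 44, 44]}}

```text
time_s: 14.6
tcp_pos: [561.9, 116.6, 27.5]
eef_rot: [-1.57, -0.001, -1.128]
force: [-2.8, -0.2, 3.9]
width: 51.8
```

```bash
python3 - <<'E'
from meas import *
s=status.sense(); print(s['tcp_pos'],s['eef_rot'],s['time_s'],s['force'],s['width'])
E
```

```text
[561.89044257 116.61829288  27.50850273] [-1.56954488e+00 -5.96177247e-04 -1.12765794e+00] 14.6 [-2.77661436 -0.22925492  3.92910048] 51.784280627530364
```

Request:
{"fn": "arm_command", "kwargs": {"offset": [[0, 0, 5], [0, 0, 25], [0, 0, 65], [0, 0, 110], [0, 0, 155]], "yaw": [0, 0, 0, 0, 0], "claw": [44, 44, 44, 44, 44]}}

```text
time_s: 15.1
tcp_pos: [561.0, 116.6, 183.1]
eef_rot: [-1.572, 0.0, -1.128]
force: [0.7, 1.1, -1.3]
width: 51.7
```

Request:
{"fn": "arm_command", "kwargs": {"offset": [[0, 0, 45], [0, 0, 80], [10, -15, 92], [20, -40, 92], [30, -65, 92]], "yaw": [-6, -14, -22, -30, -38], "claw": [44, 44, 44, 44, 44]}}

```text
time_s: 15.6
tcp_pos: [591.7, 51.4, 274.5]
eef_rot: [-1.569, 0.0, -1.795]
force: [1.2, 0.5, -2.1]
width: 51.7
```

```bash
python3 - <<'E'
from geo import *
s=status.sense(); print(s['tcp_pos'],s['eef_rot'],s['time_s'],s['force'],s['width'])
f=grab_frame('wrist'); save(f,'w17.png')
for a in [(-22,60,-40),(-25,33.3+3,-40),(-40,24.75,-40)]: print(a,tcp(a[0],a[1],a[2],3.25).round(1))
E
```

```text
[591.67838187  51.35616638 274.48640374] [-1.56934261e+00  3.23301801e-04 -1.79545970e+00] 15.6 [ 1.24365776  0.52798442 -2.06288834] 51.74694594408933
(-22, 60, -40) [ 539.  -272.6  113.7]
(-25, 36.3, -40) [ 548.3 -271.8   91.7]
(-40, 24.75, -40) [ 541.1 -272.4   74.2]
```

View pics/w17.png

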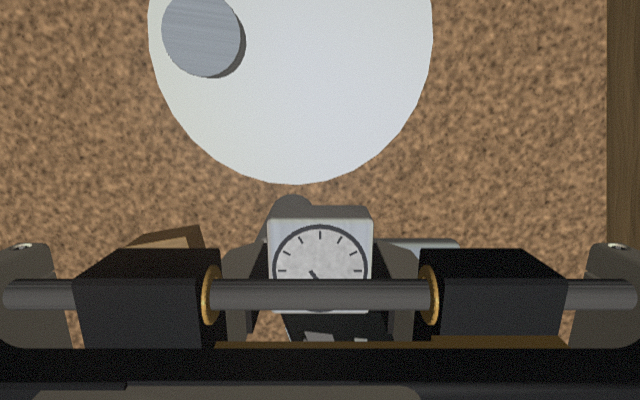

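Request:
{"fn": "arm_command", "kwargs": {"offset": [[0, -40, 0], [0, -80, 0], [0, -120, 0], [0, -160, 0], [-5, -200, 0]], "yaw": [-8, -16, -24, -32, -40], "claw": [44, 44, 44, 44, 44]}}

```text
time_s: 16.15
tcp_pos: [586.3, -149.7, 273.4]
eef_rot: [-1.571, 0.0, -2.494]
force: [0.1, -0.7, -0.4]
width: 52.1
```

Request:
{"fn": "arm_command", "kwargs": {"offset": [[-10, -35, 0], [-20, -70, -20], [-30, -100, -50], [-41, -123, -85], [-41, -123, -105]], "yaw": [-8, -16, -24, -32.6, -32.6], "claw": [44, 44, 44, 44, 44]}}

```text
time_s: 16.65
tcp_pos: [542.8, -273.7, 165.6]
eef_rot: [-1.572, -0.004, -3.065]
force: [-0.7, 0.1, -1.5]
width: 51.6
```

Request:
{"fn": "arm_command", "kwargs": {"offset": [[0, 0, 0], [0, 0, 0]], "yaw": [0, 0], "claw": [44, 44]}}

```text
time_s: 16.85
tcp_pos: [545.8, -271.1, 169.1]
eef_rot: [-1.571, 0.0, -3.057]
force: [0.4, -0.0, -0.9]
width: 51.6
```

```bash
python3 - <<'E'
from geo import *
s=status.sense(); print(s['tcp_pos'],s['eef_rot'],s['time_s'],s['force'],s['width'],toI(s['tcp_pos']+[0,0,3.25]))
f=grab_frame('wrist'); save(f,'w18.png'); np.savez('f_w18',**f); pickle.dump(s,open('s_w18','wb'))
E
```

```text
[ 545.79791067 -271.12119798  169.07969859] [-1.57078314e+00  2.57083382e-04 -3.05712517e+00] 16.85 [ 0.37180995 -0.01505912 -0.91678593] 51.58847137559932 [ 11.62 -39.1  104.52]
```

View pics/w18.png

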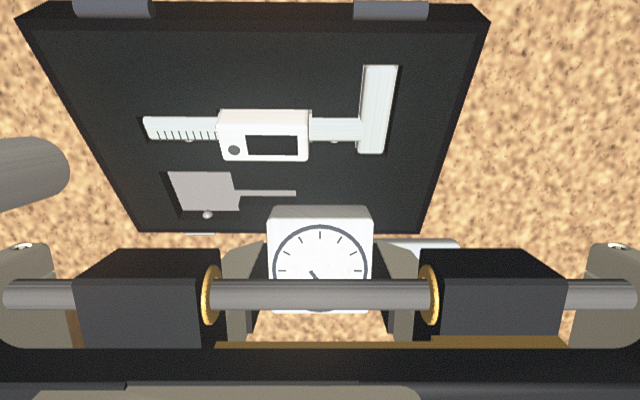

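Request:
{"fn": "arm_command", "kwargs": {"offset": [[1, 0, -25], [2, -0.5, -48], [2, -0.5, -63], [2, -0.5, -72], [2, -0.5, -75]], "yaw": [-0.3, -0.3, -0.3, -0.3, -0.3], "claw": [44, 44, 44, 44, 44]}}

```text
time_s: 17.4
tcp_pos: [548.1, -271.5, 93.9]
eef_rot: [-1.57, 0.001, -3.062]
force: [0.1, 0.2, -1.6]
width: 52.0
```

Request:
{"fn": "arm_command", "kwargs": {"offset": [[0, 0, -2], [-1, 0, -5], [-2, 0, -7], [-3, 0, -9], [-4, 0, -11]], "yaw": [0, 0, 0, 0, 0], "claw": [44, 44, 44, 44, 44]}}

```text
time_s: 17.9
tcp_pos: [543.4, -272.1, 83.1]
eef_rot: [-1.57, 0.0, -3.063]
force: [-3.3, 0.6, 5.5]
width: 51.5
```

```bash
python3 - <<'E'
from geo import *
s=status.sense(); print(s['tcp_pos'],s['eef_rot'],s['time_s'],s['force'],s['width'],toI(s['tcp_pos']+[0,0,3.25]))
f=grab_frame('wrist'); save(f,'w19.png'); np.savez('f_w19',**f); pickle.dump(s,open('s_w19','wb'))
f=grab_frame('side'); save(f,'s19.png'); cv2.imwrite('pics/s19c.png',cv2.resize(f['frame'][130:350,310:510],None,fx=3,fy=2.7)[...,::-1])
E
```

```text
[ 543.40753334 -272.07608978   83.08246032] [-1.57008954e+00  2.31354359e-04 -3.06321191e+00] 17.9 [-3.28462133  0.62414429  5.52760676] 51.52738463212473 [-33.5  -39.86  31.27]
```

View pics/s19c.png

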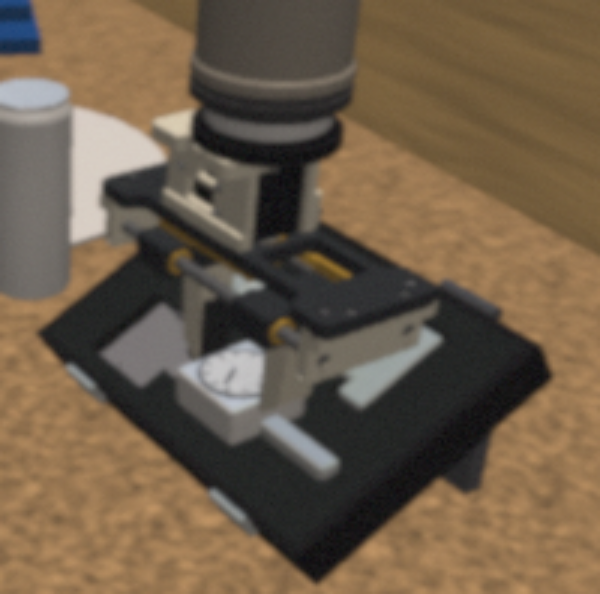

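View pics/w19.png

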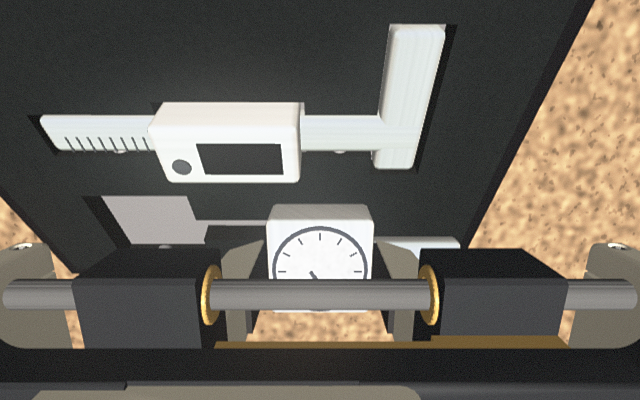

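```bash
cat > dial.py <<'E'
exec(open('til.py').read())
DR=float(sys.argv[3]) if len(sys.argv)>3 else 3.25
def fitp(m):
    q=Q[m]; q=q[np.isfinite(q).all(1)]
    for _ in range(6):
        c=q.mean(0); n=np.linalg.svd(q-c,full_matrices=False)[2][2]; n*=np.sign(n[2]); d=(q-c)@n; q=q[abs(d)<2*d.std()+.2]
    return n,c,len(q)
b=np.zeros((400,640),bool); b[235:272,280:360]=True
n,c,k=fitp(b&(f['range_z']<175)&(f['range_z']>100)); nw=n[0]*xI+n[1]*yI+n[2]*nI
print('dial normal insert',n.round(3),'tilt from insert about y deg',np.degrees(np.arctan2(n[0],n[2])).round(1),'world tilt',np.degrees(np.arccos(nw[2])).round(1),'c',c.round(1),k)
Rt=Ro.from_euler('xyz',s['eef_rot']).as_matrix(); T=(P-s['tcp_pos'])@Rt
print('dial c tool',((c[0]*xI+c[1]*yI+c[2]*nI+O-s['tcp_pos'])@Rt).round(1))
E
cat > one.py <<'E'
import pickle,numpy as np,sys
E
sed -e "s/^s=status.sense.*/s=pickle.load(open('s_w18','rb'))/" -e "s/^f=grab.*/f=dict(np.load('f_w18.npz'))/" til.py > til_old.py; sed 's/til.py/til_old.py/' dial.py > dial_old.py
for k in w18 w19; do sed -i "s/w1[89]/$k/g" til_old.py; python3 dial_old.py $k; done
```

```text
dial normal insert [ 0.504 -0.001  0.864] tilt from insert about y deg 30.3 world tilt 0.3 c [ 20.  -37.7 104.6] 2849
dial c tool [-7.3 -7.5 -1.3]
dial normal insert [ 0.453 -0.002  0.891] tilt from insert about y deg 27.0 world tilt 3.0 c [-24.6 -38.5  31.8] 2811
dial c tool [-7.4 -8.1 -1.3]
```

Request:
{"fn": "arm_command", "kwargs": {"offset": [[-2.7, -0.2, -3.3], [-4.5, -0.3, -6], [-5.5, -0.4, -8.4], [-6.8, -0.5, -10.3], [-6.8, -0.5, -10.3]], "yaw": [0, 0, 0, 0, 0], "claw": [44, 44, 44, 44, 44]}}

```text
time_s: 18.5
tcp_pos: [536.6, -272.5, 71.8]
eef_rot: [-1.571, -0.0, -3.063]
force: [-1.4, -1.0, 0.6]
width: 51.7
```

```bash
python3 dial.py w20; python3 -c "
from geo import *
s=status.sense();print(toI(s['tcp_pos']+[0,0,3.25]))"
```

```text
[ 536.63794681 -272.53567031   71.83776982] [-1.57055615e+00 -4.04678315e-05 -3.06340945e+00] 18.5 F [-1.4 -1.   0.6] [-0.3   0.33 -0.03] 51.710739436497384 A_I [-44.33 -39.79  26.1 ]
dial normal insert [ 0.125 -0.001  0.992] tilt from insert about y deg 7.2 world tilt 22.8 c [-32.1 -38.5  28.9] 2741
dial c tool [ -9.2 -13.1  -1.3]
[-44.94 -39.79  24.94]
```

View pics/w20.png

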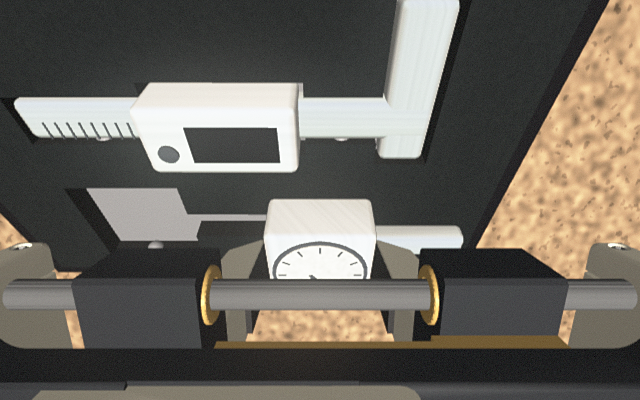

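Request:
{"fn": "arm_command", "kwargs": {"offset": [[-0.8, 0, -1], [-1.6, -0.1, -2], [-2.3, -0.2, -3.2], [-2.3, -0.2, -3.2]], "yaw": [0, 0, 0, 0], "claw": [44, 44, 44, 44]}}

```text
time_s: 18.95
tcp_pos: [535.5, -272.5, 70.1]
eef_rot: [-1.57, 0.003, -3.063]
force: [0.3, 1.1, 8.1]
width: 52.3
```

```bash
python3 dial.py w21
```

```text
[ 535.52965181 -272.50329036   70.14799356] [-1.56971632e+00  2.76100609e-03 -3.06313325e+00] 18.95 F [0.3 1.1 8.1] [ 0.18 -0.01  0.02] 52.29910923601549 A_I [-46.13 -39.67  25.19]
dial normal insert [0.079 0.001 0.997] tilt from insert about y deg 4.5 world tilt 25.5 c [-33.7 -38.3  28.6] 2634
dial c tool [ -9.1 -13.7  -1.4]
```

Request:
{"fn": "arm_command", "kwargs": {"offset": [[-0.6, 0, -1], [-1.2, 0, -2], [-1.8, 0, -2.5], [-1.8, 0, -2.5]], "yaw": [0, 0, 0, 0], "claw": [44, 44, 44, 44]}}

```text
time_s: 19.4
tcp_pos: [534.6, -272.8, 69.2]
eef_rot: [-1.568, 0.005, -3.063]
force: [0.3, 2.7, 15.8]
width: 51.8
```

```bash
python3 dial.py w22
```

```text
[ 534.61146391 -272.83151179   69.24389186] [-1.56810647  0.00506355 -3.06295411] 19.4 F [ 0.3  2.7 15.8] [0.47 0.1  0.05] 51.75075356960162 A_I [-47.39 -39.92  24.87]
dial normal insert [ 0.085 -0.001  0.996] tilt from insert about y deg 4.9 world tilt 25.1 c [-34.6 -38.6  28.5] 2635
dial c tool [ -9.3 -14.1  -1.3]
```

```bash
sed -i 's/b\[235:272/b[250:274/' dial.py; sed 's/til.py/til_old.py/' dial.py > dial_old.py; for k in 20 21 22; do sed -i -E "s/w[12][0-9]/w$k/g" til_old.py; python3 dial_old.py w$k; done
```

```text
dial normal insert [ 0.05  -0.002  0.999] tilt from insert about y deg 2.9 world tilt 27.1 c [-37.1 -38.6  29.6] 1839
dial c tool [ -4.5 -11.2  -1.2]
dial normal insert [-0.002 -0.001  1.   ] tilt from insert about y deg -0.1 world tilt 30.1 c [-38.5 -38.4  29. ] 1840
dial c tool [ -4.7 -11.7  -1.2]
dial normal insert [ 0.002 -0.001  1.   ] tilt from insert about y deg 0.1 world tilt 29.9 c [-39.5 -38.6  29. ] 1820
dial c tool [ -4.8 -12.2  -1.3]
```

View pics/w22.png

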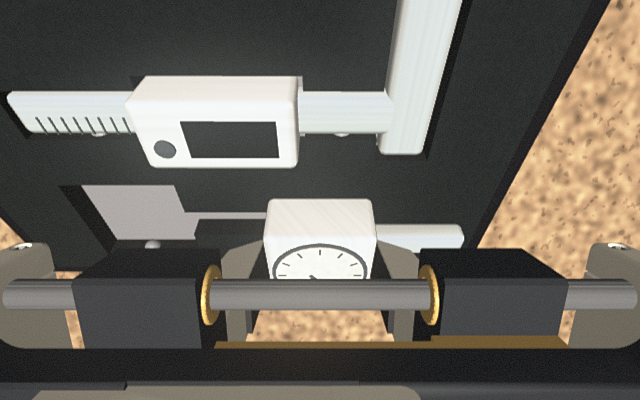

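```bash
cat > gpos.py <<'E'
exec(open('dial.py').read())
yc=float(sys.argv[4]) if len(sys.argv)>4 else -38.5
zb=Q[250:274,280:360,2]; topn=np.nanmedian(zb)
x0=np.nanmedian(Q[250:274,280:360,0])
m=np.isfinite(Q).all(2)&(Q[...,2]>topn-20)&(Q[...,2]<topn-4)&(abs(Q[...,1]-yc)<22)&(Q[...,0]>x0+3)&(Q[...,0]<x0+45)&br
m[:190]=False; m[250:]=False
q=Q[m]; k=np.polyfit(q[:,1]-yc,q[:,0],1); r=q[:,0]-np.polyval(k,q[:,1]-yc); g=abs(r)<1.5; k=np.polyfit(q[g,1]-yc,q[g,0],1)
print('front x=%.2f slope %.4f'%(k[1],k[0]),g.sum(),'mid x',round(k[1]-26,2))
for v in (215,225):
    row=m[v]; u=np.where(row)[0]
    # edge by brightness gradient
    L=[uu for uu in range(240,400) if np.isfinite(Q[v,uu]).all() and abs(Q[v,uu,0]-k[1])<3 and Q[v,uu,2]>topn-24]
    if L: print('y edges',Q[v,L[0],1].round(1),Q[v,L[-1],1].round(1),L[0],L[-1],'mid',((Q[v,L[0],1]+Q[v,L[-1],1])/2).round(2))
print('top n',topn.round(2),'at x',x0.round(1))
E
sed 's/dial.py/dial_old.py/' gpos.py > gpos_old.py; python3 gpos_old.py w22
```

```text
dial normal insert [ 0.002 -0.001  1.   ] tilt from insert about y deg 0.1 world tilt 29.9 c [-39.5 -38.6  29. ] 1820
dial c tool [ -4.8 -12.2  -1.3]
front x=-24.37 slope 0.0009 2426 mid x -50.37
y edges -13.1 -64.2 266 373 mid -38.68
y edges -13.2 -63.9 265 374 mid -38.55
top n 29.03 at x -39.1
```

Request:
{"fn": "arm_command", "kwargs": {"offset": [[-4, 0, 10], [-4, 5, 13], [-5, 40, 13], [-6, 75, 13], [-7, 98.4, 12]], "yaw": [0, 0, 0, 0, 0], "claw": [44, 44, 44, 44, 44]}}

```text
time_s: 19.95
tcp_pos: [524.6, -171.6, 77.8]
eef_rot: [-1.572, -0.002, -3.063]
force: [-0.1, 0.0, -1.6]
width: 51.4
```

Request:
{"fn": "arm_command", "kwargs": {"offset": [[0, 0, 0], [0, 0, 0]], "yaw": [0, 0], "claw": [44, 44]}}

```text
time_s: 20.15
tcp_pos: [525.4, -173.6, 78.1]
eef_rot: [-1.571, -0.001, -3.062]
force: [1.1, -0.5, -1.9]
width: 51.7
```

```bash
python3 gpos.py w23 100 3.25 60
```

```text
[ 525.44326915 -173.5503202    78.13012803] [-1.57096179e+00 -7.45168612e-04 -3.06196647e+00] 20.15 F [ 1.1 -0.5 -1.9] [-0.04  0.19 -0.02] 51.71656315788659 A_I [-44.09  59.77  33.23]
dial normal insert [ 0.008 -0.001  1.   ] tilt from insert about y deg 0.5 world tilt 29.5 c [-36.1  61.2  37.3] 1839
dial c tool [ -4.9 -12.1  -1.4]
front x=-21.15 slope 0.0023 2457 mid x -47.15
y edges 86.8 35.4 266 373 mid 61.11
y edges 86.4 36.1 265 374 mid 61.23
top n 37.26 at x -35.8
```

View pics/w23.png

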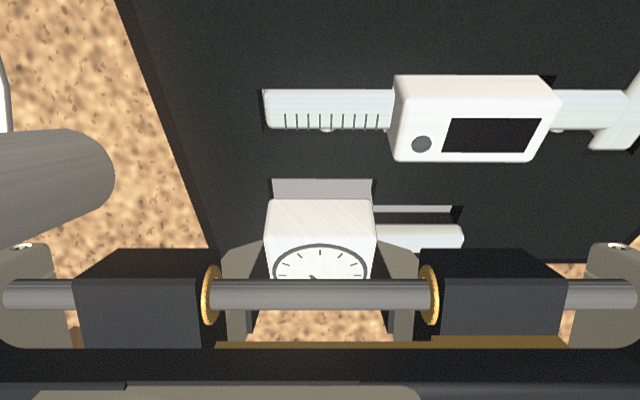

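Request:
{"fn": "arm_command", "kwargs": {"offset": [[1, -0.5, 0], [3, -0.7, -2], [5, -0.7, -4.1], [5, -0.7, -4.1]], "yaw": [0, 0, 0, 0], "claw": [44, 44, 44, 44]}}

```text
time_s: 20.6
tcp_pos: [530.6, -175.2, 73.8]
eef_rot: [-1.571, -0.0, -3.064]
force: [-0.4, -0.3, -2.0]
width: 51.6
```

```bash
python3 gpos.py w24 100 3.25 60
```

```text
[ 530.64257578 -175.15576403   73.82318905] [-1.57102158e+00 -4.76666736e-04 -3.06382926e+00] 20.6 F [-0.4 -0.3 -2. ] [-0.07  0.15  0.06] 51.598978250354556 A_I [-41.86  57.76  26.97]
dial normal insert [ 0.01 -0.    1.  ] tilt from insert about y deg 0.6 world tilt 29.4 c [-33.9  59.   31. ] 1851
dial c tool [ -4.9 -12.1  -1.3]
front x=-18.91 slope 0.0018 2448 mid x -44.91
y edges 84.9 33.3 266 373 mid 59.13
y edges 84.3 33.9 265 374 mid 59.08
top n 31.03 at x -33.6
```

View pics/w24.png

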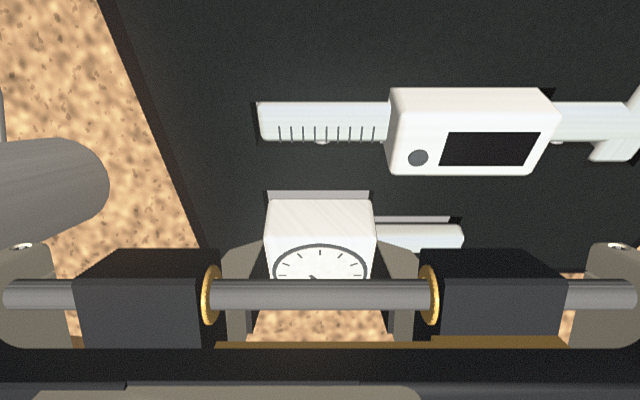

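Request:
{"fn": "arm_command", "kwargs": {"offset": [[0, 0.9, 0], [0.5, 1, -0.9], [1, 1, -1.8], [1.6, 1, -2.8], [2.2, 1.1, -3.9]], "yaw": [0, 0, 0, 0, 0], "claw": [44, 44, 44, 44, 44]}}

```text
time_s: 21.15
tcp_pos: [532.9, -173.7, 70.4]
eef_rot: [-1.571, 0.0, -3.063]
force: [0.7, -0.8, -2.7]
width: 52.0
```

```bash
python3 gpos.py w25 100 3.25 60
```

```text
[ 532.85989131 -173.71886681   70.37203351] [-1.57066480e+00  2.08069712e-05 -3.06317694e+00] 21.15 F [ 0.7 -0.8 -2.7] [-0.14  0.19 -0.03] 52.01317076192504 A_I [-41.58  59.02  22.82]
dial normal insert [ 0.008 -0.     1.   ] tilt from insert about y deg 0.4 world tilt 29.6 c [-33.6  60.3  26.9] 1834
dial c tool [ -4.9 -12.1  -1.3]
front x=-18.63 slope 0.0026 2461 mid x -44.63
y edges 86.0 34.6 266 373 mid 60.32
y edges 85.6 35.0 265 374 mid 60.31
top n 26.86 at x -33.2
```

View pics/w25.png

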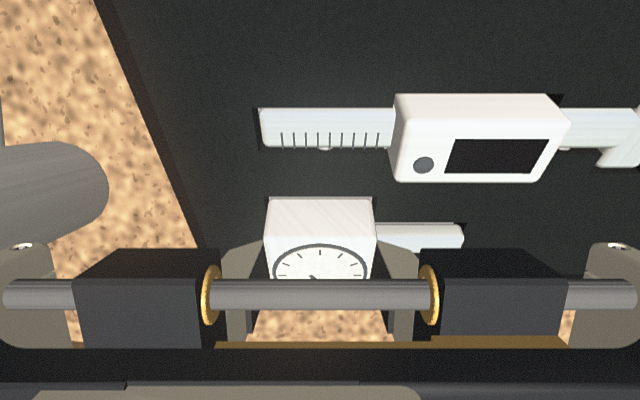

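Entering cleanly (underside about 2 mm below the face, no contact force). On down to the noses.

Request:
{"fn": "arm_command", "kwargs": {"offset": [[0.2, -0.2, -1], [0.7, -0.2, -1.9], [1.2, -0.1, -2.8], [1.7, -0.1, -3.6], [2.2, -0.1, -4.5]], "yaw": [0, 0, 0, 0, 0], "claw": [44, 44, 44, 44, 44]}}

```text
time_s: 21.7
tcp_pos: [534.8, -173.8, 66.0]
eef_rot: [-1.571, -0.001, -3.063]
force: [-1.8, 0.1, 3.2]
width: 51.7
```

```bash
python3 gpos.py w26 100 3.25 60
```

```text
[ 534.76472797 -173.81926176   65.95097328] [-1.57083218e+00 -6.70813869e-04 -3.06316252e+00] 21.7 F [-1.8  0.1  3.2] [-0.01  0.65  0.01] 51.731429387747845 A_I [-42.15  58.77  18.04]
dial normal insert [ 0.011 -0.     1.   ] tilt from insert about y deg 0.6 world tilt 29.4 c [-34.1  60.1  22.1] 1848
dial c tool [ -4.9 -12.1  -1.4]
front x=-19.23 slope 0.0033 2466 mid x -45.23
y edges 85.9 34.3 266 373 mid 60.11
y edges 85.4 34.8 265 374 mid 60.1
top n 22.1 at x -33.8
```

Request:
{"fn": "arm_command", "kwargs": {"offset": [[0, 0, 0], [0.5, 0, -0.9], [1, 0.1, -1.8], [1.6, 0.1, -2.8], [2.2, 0.2, -3.8]], "yaw": [0, 0, 0, 0, 0], "claw": [44, 44, 44, 44, 44], "grip_force": 40}}

```text
time_s: 22.25
tcp_pos: [536.6, -173.8, 63.1]
eef_rot: [-1.57, -0.001, -3.063]
force: [-5.9, -0.8, 9.0]
width: 51.5
```

Request:
{"fn": "arm_command", "kwargs": {"offset": [[0.5, 0, -0.9], [1, 0.1, -1.7], [1.5, 0.1, -2.5], [1.5, 0.1, -2.5]], "yaw": [0, 0, 0, 0], "claw": [44, 44, 44, 44]}}

```text
time_s: 22.65
tcp_pos: [537.4, -173.8, 61.3]
eef_rot: [-1.57, -0.002, -3.063]
force: [-12.4, -0.3, 17.5]
width: 51.1
```

```bash
python3 gpos.py w27 100 3.25 60
```

```text
[ 537.36920153 -173.79842891   61.34453461] [-1.57033619e+00 -2.25402757e-03 -3.06290806e+00] 22.65 F [-12.4  -0.3  17.5] [-0.14  2.07 -0.06] 51.06340080217992 A_I [-42.2   58.59  12.76]
dial normal insert [0.003 0.002 1.   ] tilt from insert about y deg 0.2 world tilt 29.8 c [-34.1  59.9  16.9] 1826
dial c tool [ -4.9 -12.3  -1.3]
front x=-19.26 slope 0.0020 2368 mid x -45.26
y edges 97.9 22.1 240 399 mid 59.96
y edges 85.2 34.7 265 374 mid 59.94
top n 16.94 at x -33.7
```

View pics/w27.png

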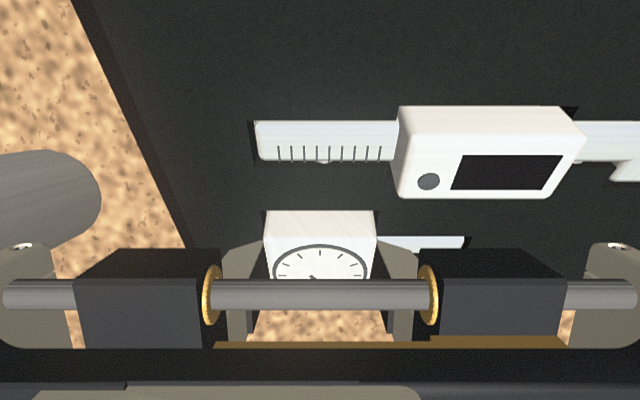

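Request:
{"fn": "arm_command", "kwargs": {"offset": [[-1, 0, 1.7], [-1, 0, 1.7], [-1, 0, 1.7], [-1, 0, 1.7]], "yaw": [0, 0, 0, 0], "claw": [55, 68, 74, 74], "grip_force": 12}}

```text
time_s: 23.1
tcp_pos: [537.9, -173.5, 61.1]
eef_rot: [-1.571, 0.0, -3.063]
force: [-0.6, -0.5, 0.3]
width: 72.4
```

Request:
{"fn": "arm_command", "kwargs": {"offset": [[0, 0, 10], [-2, -2, 40], [-8, -15, 85], [-15, -30, 130], [-25, -45, 175]], "yaw": [0, 0, 0, 0, 0], "claw": [74, 74, 74, 74, 74]}}

```text
time_s: 23.6
tcp_pos: [512.5, -218.7, 238.8]
eef_rot: [-1.57, 0.001, -3.063]
force: [0.7, -0.0, -0.1]
width: 73.9
```

Request:
{"fn": "arm_command", "kwargs": {"offset": [[-10, -5, 40], [-10, -5, 45], [-10, -5, 45], [-10, -5, 45]], "yaw": [0, 0, 0, 0], "claw": [74, 74, 74, 74]}}

```text
time_s: 24.0
tcp_pos: [502.4, -223.0, 280.3]
eef_rot: [-1.572, -0.002, -3.063]
force: [-0.0, 0.1, 0.1]
width: 74.1
```

```bash
cat > fin.py <<'E'
exec(open('til.py').read())
brt=f['frame'].min(2)>120
def h(nm,a,b,c,d,mk):
    m=np.isfinite(Q).all(2)&(Q[...,0]>a)&(Q[...,0]<b)&(Q[...,1]>c)&(Q[...,1]<d)&(abs(Q[...,2])<40)&mk; m[240:]=False
    q=Q[m]
    if len(q)<20: print(nm,len(q)); return
    A=np.c_[q[:,:2]-q[:,:2].mean(0),np.ones(len(q))]; k=np.linalg.lstsq(A,q[:,2],rcond=None)[0]
    print(nm,len(q),'n=%.2f  slopes x %.3f y %.3f'%(k[2],k[0],k[1]))
al=np.ones((400,640),bool)
h('face',40,80,-50,80,f['frame'].max(2)<70); h('face low',-80,-60,-100,20,f['frame'].max(2)<70)
h('jaw',8,60,-83,-67,brt); h('beam+',13,27,40,82,al); h('beam-',13,27,-60,-36,al); h('block',8,32,-27,27,al)
h('gauge top',-68,-22,38,82,al); h('stem',-49,-41,-14,28,al)
h('cal all flush', 13,27,36,82,al)
E
python3 fin.py w28; python3 - <<'E'
from geo import *
f=grab_frame('scene'); save(f,'sc28.png'); P=cloud(f); f0=dict(np.load('f_scene.npz')); P0=cloud(f0)
for n,(u,v) in dict(can=(320,172),carton=(264,192),tin=(363,177)).items(): print(n,P0[v,u].round(1),P[v,u].round(1))
E
```

```text
[ 502.35466818 -222.99929707  280.25475812] [-1.57199798e+00 -1.55533256e-03 -3.06300452e+00] 24.0 F [-0.   0.1  0.1] [-0.07  0.16 -0.  ] 74.06431771992916 A_I [ 33.66  12.3  221.73]
face 6773 n=-0.03  slopes x -0.001 y -0.000
face low 1384 n=0.07  slopes x -0.003 y -0.000
jaw 904 n=-0.02  slopes x -0.002 y 0.010
beam+ 585 n=-0.02  slopes x -0.021 y 0.002
beam- 335 n=-0.09  slopes x -0.035 y -0.010
block 1368 n=16.32  slopes x -0.010 y -0.005
gauge top 1417 n=17.04  slopes x -0.004 y 0.002
stem 225 n=0.02  slopes x -0.064 y 0.002
cal all flush 641 n=-0.01  slopes x -0.020 y 0.001
can [550.1  -4.4 169. ] [552.2  -6.8 170.9]
carton [382.6  -9.8  50.5] [382.3  -9.5  50.2]
tin [509.1 217.6  42.7] [508.6 218.3  42.2]
```

View pics/w28.png

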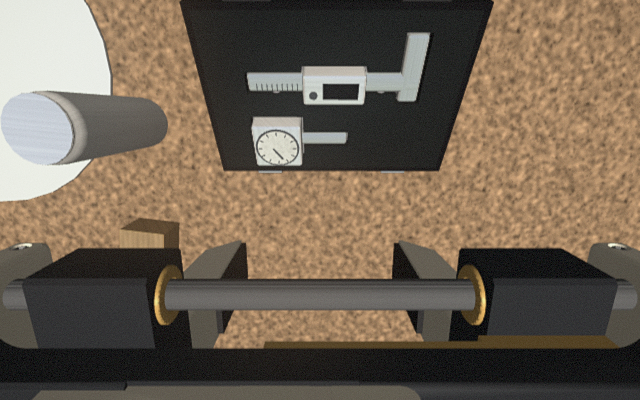

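View pics/sc28.png

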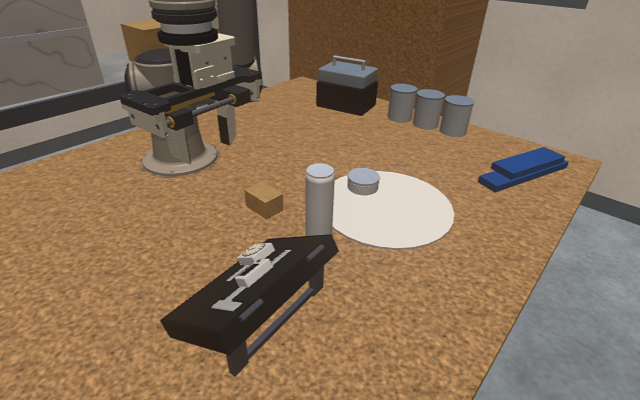

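```bash
python3 -c "
from plant import sign_off
print(sign_off())"
```

```text
the job is handed in; nothing more can be done
None
```

The caliper and the dial gauge are both pressed home in their own cutouts, and the job was handed in at about 24 s; no verdict is reported.

**How:** The tool only points down, so I laid each piece flat on the sloping face so that it turned 30° in the grip. I then moved it over its cutout and pressed square to the face, to about 20 N, until it stopped sinking. After that I opened the fingers and backed off.

**Last checks, after letting go:**
- **Caliper:** the jaw and beam are flush with the face to within 0.1 mm, and the block stands 16.3 mm proud (16 expected).
- **Gauge:** the stem is flush, and the dial top stands 17.0 mm proud (16 for the body plus about 1 mm of raised dial).
- **Tilt:** slopes over the larger surfaces (jaw, block and gauge top) were 0.01 rad or less. A few narrow strips of beam and stem read up to 0.064 rad across their width. I put that down to edge pixels, because their heights agree with the rest.
- **Alignment:** just before release, both were along their cutouts within about 0.01 rad.
- **Bystanders:** the carton and tin are within 1 mm of where they started. The can reads 2–3 mm different, with single readings taken at its rim.
- **Robot:** it touches nothing, and its force reading is about 0.

**Disagreement:** the wrist camera and the measured tool position differed by about 1 mm sideways. I went by the camera for both placements.

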